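Pack up the pad level with the glued timber foot

ROBOT

A 6-joint arm with a two-finger parallel gripper is mounted at the origin on the work surface. World frame = base frame: x ahead of the robot, y to its left, z up, the work surface at z = 0. Lengths are in mm, angles in rad, forces in N, time in s.
With the tool pointing down it reaches from about 375 to 975 mm from the base axis. Payload 3.8 kg.
Tool frame: the origin (TCP) lies midway between the tips of the shut fingers; the grasp point (between the pads) lies 19 mm behind it; z points along the fingers, y is the direction in which the jaws open and shut (so a half turn about z gives the same grasp; the last joint's range is limited). The gripper opens to 88 mm and grips with 3 to 60 N. Pads are 18 mm wide; open, the fingers measure 123 mm over their backs; the gripper's body (75 mm by 187 mm) begins 45 mm behind the grasp point.
Start: joints at [1.124, 0.264, 1.604, -0, 1.274, -0.037], TCP at [268.935, 619.106, 204.106] pointing down, gripper open.
Joint ranges: [-2.63, 2.63], [-0.94, 2.18], [0.31, 2.57], [-1.31, 4.45], [0, 2.66], [-2.55, 2.55]. Speed limits (rad/s): [2.57, 2.57, 3.14, 3.14, 3.14, 3.14].

INTERFACE

Orientations are given as a unit quaternion [w, x, y, z].
In Python, from rig import arm gives the robot as it stands.
- The arm moves only by the tool send_rows, never from a script. Its argument "moves" is a list of rows, each a list of 7 numbers: the turn, a rotation vector about the tool's x, y, z in rad, then the shift along the tool's x, y, z in m, then the finger opening in m, from 0 to 0.0881. A call has 1 to 8 rows; each row shifts and turns the commanded pose from where the row before left it, along the tool's axes as they then stand; what a row does not reach is not made up. A row lasts 1/12 s, in which the tool goes at most 41.7 mm and 7.16 degrees, less where a joint would pass 70% of its speed; a pose out of reach is approached as far as the arm can. A call with a gripper value outside its range is refused whole. The fingers move at their own pace and stop on an object; "newtons" is the grip in N (left out, the last holds). Time passes only in rows, so rows that do not move let the fingers close. It gives the time, the measured TCP pose, the force and the opening at its end, in the units of the state.
- arm.sense(): the state, without advancing time (a new reading comes with each control period).
- arm.get_image(name): name is "scene" or "top" or "wrist"; returns (picture, depth): 400x640x3 uint8, red, green, blue; 400x640 float32, mm along the optical axis (not along the pixel's ray), 0 where there is no reading.
- arm.camera_model(name): a dict with "fx", "fy", "cx", "cy" (pixels), "position" and "attitude" of the camera in the world. Camera axes: x right, y down, z forward; pixel columns grow to the right and rows downward; lengths in mm; the calibration is good to about 2 mm. The wrist camera is an equidistant fisheye: a pixel r from the principal point sees the ray r / f radians off the axis. A picture is of the moment at which its call begins: read the wrist's pose just before it. camera_model takes no time and is no camera call; for the wrist camera it gives the pose at the moment of the call.
- arm.close_job(): hands the job in, once; it reports no verdict.
Trained networks look in the newest picture that a camera, given by its name, has taken for a name from the list of things; names that differ only in an ending like _2 or _b are one class to them, and where a whole thing is asked for, a point or a joint stands for the part that bears it (a point fixed in the world has none). Each returns a list of dicts, best first, with "score" (0 to 1); they miss things now and then, are a little off and sometimes report something else, mostly with a low value. They report only what shows in the picture. A call takes as long as a camera call. They do not tell look-alikes from the thing itself.
- arm.silhouettes(camera, label): "mask" (400x640 bool, what is visible of it) and "rect" ([left, top, right, bottom] in pixels, round what is visible of it).
The state is a dict: "clock": time; "joints": joint angles; "qvel": joint speeds; "joint_efforts": joint torques, N m; "ee_pos": TCP position; "orientation": TCP orientation; "ft_force": force on the tool from outside, world axes, zero at the start; "ft_torque": the same for the moment, N m; "width": finger opening in mm.
Only numpy, scipy, OpenCV 4.12 (cv2) and the standard library are available. Lean on these libraries where they do the work, as an engineer would, in place of code of your own. Each camera call takes 0.05 s, during which the arm holds its last target.

TASK

A shelf is going to rest on the black pad and the timber foot at its end, so build the pad up flush with the top of that foot: choose the two coloured packers from the sloping rack whose thicknesses make up the height, and lay them flat on the pad, one on top of the other, centred and lengthwise. The glue under the pad and foot is still soft, so set the packers down gently without dropping them or pressing hard, and do not knock the foot. Leave the third packer in the rack and everything else where it is.

Things in the scene. Friction and masses are not known exactly. Their poses are not given: they have to be found in the camera images.
- rack: Fixed sloping rack, 120 x 330 mm on the bench, about 90 mm high. Its grey board slopes at 40 degrees, rising along the rack's +x (towards the robot), so the slope faces away from the robot, to the far side of the bench; an aluminium lip 8 mm high along the foot of the slope stops the packers from sliding. The three packers lie side by side on it in any order, about 100 mm apart along y. Origin: centre of its underside, z up.
- pad: Fixed black rubber pad, 110 mm long (x) by 60 mm wide (y), 4 mm thick, glued to the bench. Origin: centre of its underside on the bench, z up. One timber foot stands next to its +x end (the end farther from the robot), about 12 mm away; the packers go on the pad lengthwise (packer's length along the pad's length, either way round).
- red_packer: Rigid U-shaped plastic packer, red, 90 mm long (x) by 44 mm wide (y) by 10 mm thick (z), 35 g give or take a third; a 14 mm wide, 45 mm long slot runs in from its -x end, so grip it across its 44 mm width near the middle. Origin: centre of its underside. It starts lying on the 40 degree slope of the rack, its -x end against the lip.
- red_packer_top (a point): Centre of the red packer's upper face.
- yellow_packer: Rigid U-shaped plastic packer, yellow, 90 mm long (x) by 44 mm wide (y) by 18 mm thick (z), 60 g give or take a third; a 14 mm wide, 45 mm long slot runs in from its -x end, so grip it across its 44 mm width near the middle. Origin: centre of its underside. It starts lying on the 40 degree slope of the rack, its -x end against the lip.
- yellow_packer_top (a point): Centre of the yellow packer's upper face.
- blue_packer: Rigid U-shaped plastic packer, blue, 90 mm long (x) by 44 mm wide (y) by 26 mm thick (z), 85 g give or take a third; a 14 mm wide, 45 mm long slot runs in from its -x end, so grip it across its 44 mm width near the middle. Origin: centre of its underside. It starts lying on the 40 degree slope of the rack, its -x end against the lip.
- blue_packer_top (a point): Centre of the blue packer's upper face.
- foot_low: Fixed block of brown timber, 50 (x) by 70 (y) mm, 32 mm high, the lowest of three alike but for height. Any one of the three stands at the +x end of the pad (centres about 92 mm apart); the other two stand 150 mm or more from the pad, to its -y side, and play no part. Origin: centre of its underside on the bench, z up.
- foot_mid: Fixed block of brown timber, 50 (x) by 70 (y) mm, 40 mm high, the middle of three alike but for height. Any one of the three stands at the +x end of the pad (centres about 92 mm apart); the other two stand 150 mm or more from the pad, to its -y side, and play no part. Origin: centre of its underside on the bench, z up.
- foot_high: Fixed block of brown timber, 50 (x) by 70 (y) mm, 48 mm high, the highest of three alike but for height. Any one of the three stands at the +x end of the pad (centres about 92 mm apart); the other two stand 150 mm or more from the pad, to its -y side, and play no part. Origin: centre of its underside on the bench, z up.
- glue_bottle: Loose white plastic glue bottle with an orange cap, 52 mm across, 130 mm tall, standing near the pad; leave it alone. Origin: centre of its underside.
- screw_jar: Loose glass jar with a green cap, 60 mm across, 60 mm tall, standing beyond the rack's -y end (the left end seen from the robot); leave it alone. Origin: centre of its underside.
There are look-alikes about, which are no part of the job. Leave any blue or red look-alike of the foot_high alone.

How it is judged (in metres and radians):
At the end, for the whole second after the job is handed in: The two packers that match the foot by the pad lie stacked on it at rest, either order: each centred within 15 mm, lengthwise within 14 degrees, flat within 4 degrees, the top face within 3 mm of the foot's top; the third packer is within 30 mm of its start (((horizontal distance between foot_low and pad below 0.12 m and horizontal distance between each of red_packer, yellow_packer and pad below 0.015 m and angle between the x axis of each of red_packer, yellow_packer and the x axis of pad, either way round below 0.25 rad and angle between each of red_packer, yellow_packer's own z axis and vertical below 0.07 rad and linear speed of each of red_packer, yellow_packer below 0.02 m/s and (z of red_packer_top in the frame of foot_low between 0.029 and 0.035 m or z of yellow_packer_top in the frame of foot_low between 0.029 and 0.035 m) and distance of blue_packer from where it was at the start of the episode below 0.03 m) or (horizontal distance between foot_mid and pad below 0.12 m and horizontal distance between each of red_packer, blue_packer and pad below 0.015 m and angle between the x axis of each of red_packer, blue_packer and the x axis of pad, either way round below 0.25 rad and angle between each of red_packer, blue_packer's own z axis and vertical below 0.07 rad and linear speed of each of red_packer, blue_packer below 0.02 m/s and (z of red_packer_top in the frame of foot_mid between 0.037 and 0.043 m or z of blue_packer_top in the frame of foot_mid between 0.037 and 0.043 m) and distance of yellow_packer from where it was at the start of the episode below 0.03 m) or (horizontal distance between foot_high and pad below 0.12 m and horizontal distance between each of yellow_packer, blue_packer and pad below 0.015 m and angle between the x axis of each of yellow_packer, blue_packer and the x axis of pad, either way round below 0.25 rad and angle between each of yellow_packer, blue_packer's own z axis and vertical below 0.07 rad and linear speed of each of yellow_packer, blue_packer below 0.02 m/s and (z of yellow_packer_top in the frame of foot_high between 0.045 and 0.051 m or z of blue_packer_top in the frame of foot_high between 0.045 and 0.051 m) and distance of red_packer from where it was at the start of the episode below 0.03 m))); the robot touches nothing.
It fails at once if a packer is dropped towards the pad from more than about 13 mm ((horizontal distance between red_packer and pad below 0.08 m and contact force between the fingers and red_packer below 0.05 N and linear speed of red_packer above 0.5 m/s) or (horizontal distance between yellow_packer and pad below 0.08 m and contact force between the fingers and yellow_packer below 0.05 N and linear speed of yellow_packer above 0.5 m/s) or (horizontal distance between blue_packer and pad below 0.08 m and contact force between the fingers and blue_packer below 0.05 N and linear speed of blue_packer above 0.5 m/s)).
It fails at once if the glue bottle or the screw jar is shifted by more than 30 mm or tipped (distance of any of glue_bottle, screw_jar from where it was at the start of the episode above 0.03 m or angle between any of glue_bottle, screw_jar's own z axis and vertical above 0.4 rad).
It fails at once if the pad is pressed or struck with more than 30 N (contact force between pad and anything else above 30 N).
It fails at once if a timber foot is pressed or struck with more than 20 N (contact force between any of foot_low, foot_mid, foot_high and anything else above 20 N).
It also fails if it takes over 58 s, if anything falls off the work surface, if the arm or the gripper's body presses on something with over 40 N, if the wrist force passes 120 N, or if a joint passes its speed limit or range.

## Working session

There is one attempt and no reset: what is moved stays moved. The work goes in short steps, Python scripts to look and compute and a tool call to move; the robot and the scene stay as the last step left them, time stands still between calls to the robot, and variables do not carry over. Pictures are saved under pics/ and viewed, and the job is handed in when it is done.

Besides the shell and the picture viewer there is one more tool, called after "Request:" as name([rows], argument=value, ...), one row to a line, values as JSON. send_rows: Moves the arm, as the interface text tells. Its arguments: {"type":"object","properties":{"moves":{"type":"array","items":{"type":"array","items":{"type":"number"}}},"newtons":{"type":"number"}},"required":["moves"]}

```bash
mkdir -p pics; ls; python3 - <<'E'
from rig import arm
import cv2, numpy as np
print(arm.sense())
for n in ["scene","top"]:
    p,d=arm.get_image(n); cv2.imwrite(f"pics/{n}0.png",p[...,::-1]); np.savez(f"{n}0.npz",p=p,d=d); print(n,arm.camera_model(n))
E
```

```text
pics
{'clock': 0.0, 'joints': array([ 1.12407707e+00,  2.64764173e-01,  1.60534146e+00, -1.93020492e-05,
        1.27370822e+00, -3.69075487e-02]), 'qvel': array([ 1.22131383e-04,  4.51433313e-04,  1.32130448e-03, -4.91081052e-05,
       -4.01009852e-04,  2.40765391e-04]), 'joint_efforts': array([ 2.75321203e-03, -5.02108669e+01, -3.56887829e+01,  7.28948275e-02,
        2.94256455e-02, -1.78598139e-04]), 'ee_pos': array([268.62120068, 618.39972606, 202.79824163]), 'orientation': array([-2.56991716e-04,  2.03472082e-01,  9.79080118e-01, -1.08049682e-03]), 'ft_force': array([ 0.25342893, -0.31762499, -1.27292972]), 'ft_torque': array([0.01147314, 0.03232742, 0.01840007]), 'width': 88.1481508963369}
scene {'fx': 426.2600295596554, 'fy': 426.2600295596554, 'cx': 316.9443063150722, 'cy': 204.29211136724592, 'position': array([1489.45697421, -102.46202136,  707.4925363 ]), 'attitude': array([-0.35893372,  0.6590147 ,  0.57762161, -0.3212779 ])}
top {'fx': 393.89572467725225, 'fy': 393.89572467725225, 'cx': 312.3217270816845, 'cy': 197.93686890797883, 'position': array([ 255.66605975,   50.72414282, 1233.40264002]), 'attitude': array([ 0.06635144, -0.70085159,  0.70646059, -0.07292443])}
```

View pics/scene0.png

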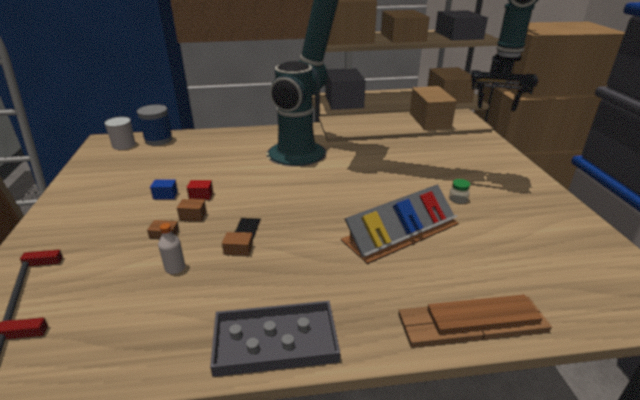

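View pics/top0.png

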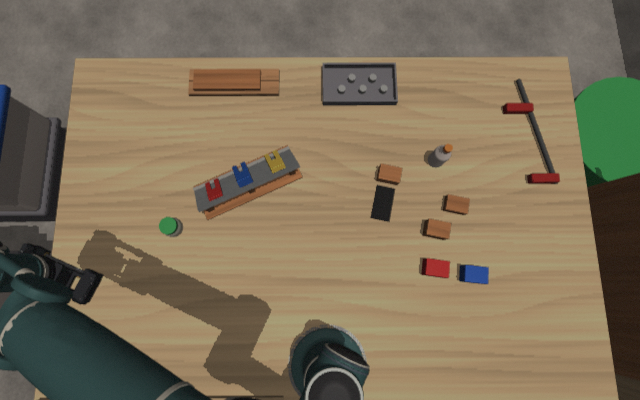

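The scene picture shows the packers on the rack: yellow at (376,228), blue at (408,215) and red at (432,206). The pad is at (248,226) with the foot beside it at (238,243). The top picture shows the foot by the pad at (390,173), the pad at (383,203), and the other feet at (457,204) and (437,228). The red and blue blocks at (436,267) and (475,274) are look-alikes. Next I measure.

```bash
cat > h.py <<'E'
import numpy as np, cv2
from scipy.spatial.transform import Rotation as R
def q2R(q): return R.from_quat([q[1],q[2],q[3],q[0]]).as_matrix()
def cloud(d,m):
    v,u=np.mgrid[0:d.shape[0],0:d.shape[1]]
    P=np.stack([(u-m['cx'])/m['fx']*d,(v-m['cy'])/m['fy']*d,d],-1)
    return P@q2R(m['attitude']).T+m['position']
E
python3 - <<'E'
from rig import arm
from h import *
Z=np.load('top0.npz');m=arm.camera_model('top');W=cloud(Z['d'],m);p=Z['p'].astype(int)
hsv=cv2.cvtColor(Z['p'],cv2.COLOR_RGB2HSV)
print("bench",np.median(W[280:300,500:550,2]),np.median(W[120:135,330:370,2]),W[240:250,310:350,2].mean())
for (u,v) in [(390,173),(457,204),(437,228),(436,267),(475,274),(383,203)]:
    B=W[v-14:v+14,u-18:u+18].reshape(-1,3)
    zc=np.median(W[v-3:v+4,u-3:u+4,2]); 
    S=B[abs(B[:,2]-zc)<4 ] if zc>12 else None
    print((u,v),W[v,u].round(),zc.round(1), None if S is None else (cv2.minAreaRect(S[:,:2].astype(np.float32)),len(S)))
# pad
roi=np.zeros(p.shape[:2],bool);roi[178:230,362:405]=1
mk=roi&(p.max(-1)<60); S=W[mk]; print('pad',cv2.minAreaRect(S[:,:2].astype(np.float32)),np.median(S[:,2]),S.mean(0))
# rack board
roi=np.zeros(p.shape[:2],bool);roi[140:220,185:310]=1
h,s,v=hsv[...,0],hsv[...,1],hsv[...,2]
for n,mk in dict(red=((h<6)|(h>174))&(s>180)&(v>90),blue=(h>100)&(h<125)&(s>150)&(v>70),yel=(h>20)&(h<32)&(s>150)&(v>90)).items():
    mk=mk&roi; S=W[mk]; c=S.mean(0); U,sv,Vt=np.linalg.svd(S-c); print(n,mk.sum(),c.round(1),Vt.round(2).tolist(),(sv/np.sqrt(len(S))).round(1))
import sys
big=cv2.resize(Z['p'][130:240,170:490],None,fx=2.5,fy=2.5,interpolation=cv2.INTER_CUBIC); cv2.imwrite('pics/crop0.png',big[...,::-1])
E
```

```text
bench -0.3102669447127937 -0.5499342645556453 2.686801823582605
(390, 173) [ 572. -206.   40.] 39.8 (((575.2960815429688, -205.96897888183594), (70.57360076904297, 50.514312744140625), 76.60496520996094), 318)
(457, 204) [ 473. -411.   32.] 31.7 (((476.1444396972656, -413.191162109375), (70.34549713134766, 49.938751220703125), 77.04732513427734), 308)
(437, 228) [ 397. -338.   49.] 46.7 (((397.7829284667969, -344.1070556640625), (70.5494155883789, 49.77452087402344), 76.95353698730469), 327)
(436, 267) [ 281. -328.   46.] 47.1 (((280.34600830078125, -331.8254089355469), (70.3292007446289, 49.79297637939453), 81.59965515136719), 375)
(475, 274) [ 259. -442.   47.] 47.6 (((260.5640869140625, -445.4785461425781), (70.28878784179688, 49.70677947998047), 83.27196502685547), 378)
(383, 203) [ 483. -186.    5.] 3.1 None
pad ((387.5069885253906, -106.92628479003906), (103.11556243896484, 397.88177490234375), 54.434478759765625) 3.820847525550107 [ 486.33214396 -183.39119304   12.00657499]
red 188 [514.3 337.3  66.4] [[-0.72, -0.32, 0.62], [0.41, -0.91, 0.01], [-0.56, -0.26, -0.79]] [24.5 13.   2.3]
blue 254 [555.6 248.9  84.6] [[-0.29, -0.18, 0.94], [0.9, 0.28, 0.33], [0.32, -0.94, -0.08]] [78.  16.8 12.8]
yel 216 [599.8 152.4  73.4] [[-0.75, -0.34, 0.57], [0.42, -0.91, 0.01], [0.52, 0.24, 0.82]] [25.1 12.9  4.3]
```

View pics/crop0.png

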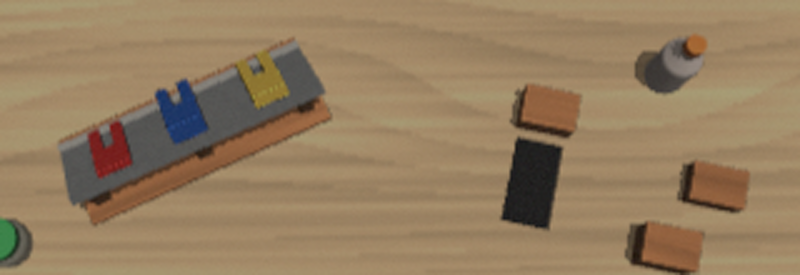

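Feet tops measured: the one by the pad is 39.8 mm (pixel (390,173), brown), and the others are 31.7 mm and 46.7 mm. The brown block at the pad is therefore foot_mid, at 40 mm. That needs red (10) + blue (26) + pad (4) = 40. Blue goes underneath and red on top. Next come precise poses.

```bash
cat > fit.py <<'E'
from rig import arm
from h import *
def masks(p):
    hsv=cv2.cvtColor(p,cv2.COLOR_RGB2HSV).astype(int);h,s,v=hsv[...,0],hsv[...,1],hsv[...,2]
    return dict(red=((h<6)|(h>174))&(s>170)&(v>80),blue=(h>100)&(h<125)&(s>150)&(v>60),yel=(h>20)&(h<32)&(s>150)&(v>80))
if __name__=="__main__":
  for n,roi in [('top',(140,220,185,310)),('scene',(185,260,340,460))]:
    Z=np.load(n+'0.npz');m=arm.camera_model(n);W=cloud(Z['d'],m);p=Z['p']
    r=np.zeros(p.shape[:2],bool);r[roi[0]:roi[1],roi[2]:roi[3]]=1
    pi=p.astype(int); sat=pi.max(-1)-pi.min(-1)
    g=r&(sat<30)&(W[...,2]>20)&(W[...,2]<88)&(pi.max(-1)<150)
    S=W[g]; 
    best=None;rng=np.random.default_rng(0)
    for _ in range(500):
        a=S[rng.choice(len(S),3,False)];nn=np.cross(a[1]-a[0],a[2]-a[0]);l=np.linalg.norm(nn)
        if l<100: continue
        nn/=l;k=abs((S-a[0])@nn)<2.5
        if best is None or k.sum()>best.sum(): best=k
    c=S[best].mean(0);nn=np.linalg.svd(S[best]-c)[2][2];nn*=np.sign(nn[2])
    print(n,'board',best.sum(),len(S),c.round(1),nn.round(3),'tilt',np.degrees(np.arccos(nn[2])).round(1),'yaw far dir',np.degrees(np.arctan2(nn[1],nn[0])).round(1))
    yaw=np.arctan2(nn[1],nn[0]); f=np.array([np.cos(yaw),np.sin(yaw),0]);a40=np.radians(40)
    N=f*np.sin(a40)+np.array([0,0,np.cos(a40)]);D=f*np.cos(a40)-np.array([0,0,np.sin(a40)]);Y=np.cross(N,D) # D downslope
    print(' board in N',c@N)
    for k,mk in masks(p).items():
        S=W[mk&r]; q=S@np.stack([D,Y,N],1); top=np.percentile(q[:,2],[10,50,90])
        K=abs(q[:,2]-top[1])<5; rect=cv2.minAreaRect(q[K][:,:2].astype(np.float32))
        cc=(np.percentile(q[K],2,0)+np.percentile(q[K],98,0))/2; 
        print(' ',k,K.sum(),'N over board',(top-c@N).round(1),'DY',rect, cc.round(1)[:2],'topcentre', (rect[0][0]*D+rect[0][1]*Y+top[1]*N).round(1))
    # pad
    rr=(175,232,362,405) if n=='top' else (212,242,228,268)
    r=np.zeros(p.shape[:2],bool);r[rr[0]:rr[1],rr[2]:rr[3]]=1
    mk=r&(pi.max(-1)<60)&(W[...,2]<9)&(W[...,2]>-3);nl,lab,st,_=cv2.connectedComponentsWithStats(mk.astype(np.uint8));mk=lab==1+st[1:,4].argmax()
    S=W[mk];print(' pad',cv2.minAreaRect(S[:,:2].astype(np.float32)),S.mean(0).round(1))
E
python3 fit.py
```

```text
top board 1285 1801 [553.5 243.6  57. ] [0.577 0.263 0.773] tilt 39.4 yaw far dir 24.5
 board in N 432.3160880844226
  red 183 N over board [ 6.2  9.7 11.8] DY ((435.5434265136719, 93.30584716796875), (88.6928482055664, 41.60828399658203), 0.06409904360771179) [433.5  93.4] topcentre [523.3 341.2  58.6]
  blue 182 N over board [ 7.9 24.9 27. ] DY ((432.67578125, -4.561929702758789), (42.23341369628906, 83.49388885498047), 88.83592224121094) [432.1  -4. ] topcentre [570.8 255.3  72.1]
  yel 172 N over board [ 5.7 17.1 19.3] DY ((434.83929443359375, -110.3241958618164), (85.60407257080078, 40.649288177490234), 0.4219518303871155) [ 434.1 -110.2] topcentre [611.7 157.7  64.8]
 pad ((484.9530944824219, -184.4028778076172), (57.70062255859375, 108.28327178955078), 77.13948059082031) [ 484.  -184.1    3.4]
scene board 1688 2487 [564.4 224.5  54.7] [0.58  0.265 0.77 ] tilt 39.6 yaw far dir 24.5
 board in N 431.8654185305012
  red 280 N over board [ 7.4  9.9 12.4] DY ((439.799560546875, 92.80362701416016), (44.95424270629883, 82.72087097167969), 89.16160583496094) [439.7  92. ] topcentre [526.2 342.4  55.7]
  blue 364 N over board [21.3 25.6 28.1] DY ((440.47650146484375, -6.319023132324219), (45.05096435546875, 84.80830383300781), 88.8299560546875) [440.5  -6.4] topcentre [577.  256.6  67.3]
  yel 431 N over board [15.1 18.1 20.5] DY ((441.0741882324219, -112.43989562988281), (86.59054565429688, 45.96014404296875), 0.5441694259643555) [ 440.7 -112.6] topcentre [617.1 158.3  61.1]
 pad ((484.246826171875, -182.00160217285156), (55.05086898803711, 95.33295440673828), 78.00660705566406) [ 472.8 -178.4    3.3]
```

```bash
cat > plan.py <<'E'
from rig import arm
from h import *
yaw=np.radians(24.5);a=np.radians(40)
f=np.array([np.cos(yaw),np.sin(yaw),0]);Zw=np.array([0,0,1.])
N=f*np.sin(a)+Zw*np.cos(a);D=f*np.cos(a)-Zw*np.sin(a);Y=np.cross(N,D)
Rg=np.stack([-D,Y,-N],1)
def Rdown(yawy): # tool y at azimuth yawy deg, pointing down
    t=np.radians(yawy);y=np.array([np.cos(t),np.sin(t),0]);z=-Zw;return np.stack([np.cross(y,z),y,z],1)
def cur():
    s=arm.sense();return s['ee_pos'],q2R(s['orientation']),s
def plan(tp,tR,n,start=None):
    p0,R0,s=cur() if start is None else (*start,None)
    rv=R.from_matrix(R0.T@tR).as_rotvec()
    print('angle/row deg',np.degrees(np.linalg.norm(rv))/n,'mm/row',np.linalg.norm(tp-p0)/n)
    dp=(tp-p0)/n
    for i in range(n):
        Ri=R0@R.from_rotvec(rv*i/n).as_matrix()
        print([round(float(x),3) for x in rv/n]+[round(float(x),4) for x in Ri.T@dp/1000])
def err(tp,tR):
    p,Rc,s=cur();print('pos err tool mm',(Rc.T@(tp-p)).round(2),'rot',R.from_matrix(Rc.T@tR).as_rotvec().round(4),'pos',p.round(1),'F',s['ft_force'].round(1),'w',s['width'].round(1),'t',s['clock'],'j',s['joints'].round(2))
E
python3 -c "
from plan import *
t=np.array([574,256,70])+100*N
plan(t,Rg,16)"
```

```text
angle/row deg 3.8539801008086396 mm/row 31.144992542354117
[0.018, 0.041, -0.05, -0.0292, -0.0102, 0.0035]
[0.018, 0.041, -0.05, -0.0288, -0.0116, 0.0025]
[0.018, 0.041, -0.05, -0.0283, -0.013, 0.0016]
[0.018, 0.041, -0.05, -0.0276, -0.0144, 0.0007]
[0.018, 0.041, -0.05, -0.0269, -0.0157, -0.0001]
[0.018, 0.041, -0.05, -0.026, -0.0171, -0.0009]
[0.018, 0.041, -0.05, -0.0251, -0.0184, -0.0017]
[0.018, 0.041, -0.05, -0.0241, -0.0196, -0.0023]
[0.018, 0.041, -0.05, -0.0229, -0.0209, -0.0029]
[0.018, 0.041, -0.05, -0.0217, -0.022, -0.0034]
[0.018, 0.041, -0.05, -0.0204, -0.0232, -0.0039]
[0.018, 0.041, -0.05, -0.0191, -0.0242, -0.0043]
[0.018, 0.041, -0.05, -0.0177, -0.0252, -0.0046]
[0.018, 0.041, -0.05, -0.0162, -0.0262, -0.0048]
[0.018, 0.041, -0.05, -0.0146, -0.027, -0.0049]
[0.018, 0.041, -0.05, -0.0131, -0.0278, -0.005]
```

Request:
send_rows([
  [0.018, 0.041, -0.05, -0.029, -0.01, 0.003, 0.088],
  [0.018, 0.041, -0.05, -0.029, -0.012, 0.002, 0.088],
  [0.018, 0.041, -0.05, -0.028, -0.013, 0.002, 0.088],
  [0.018, 0.041, -0.05, -0.028, -0.014, 0.001, 0.088],
  [0.018, 0.041, -0.05, -0.027, -0.016, 0, 0.088],
  [0.018, 0.041, -0.05, -0.026, -0.017, -0.001, 0.088],
  [0.018, 0.041, -0.05, -0.025, -0.018, -0.002, 0.088],
  [0.018, 0.041, -0.05, -0.024, -0.02, -0.002, 0.088],
])

```text
clock: 0.77
ee_pos: [451.7, 449.7, 175.7]
orientation: [-0.174, 0.002, 0.984, -0.037]
ft_force: [-0.4, 0.2, -0.4]
width: 88.0
```

Request:
send_rows([
  [0.018, 0.041, -0.05, -0.023, -0.021, -0.003, 0.088],
  [0.018, 0.041, -0.05, -0.022, -0.022, -0.003, 0.088],
  [0.018, 0.041, -0.05, -0.02, -0.023, -0.004, 0.088],
  [0.018, 0.041, -0.05, -0.019, -0.024, -0.004, 0.088],
  [0.018, 0.041, -0.05, -0.018, -0.025, -0.005, 0.088],
  [0.018, 0.041, -0.05, -0.016, -0.026, -0.005, 0.088],
  [0.018, 0.041, -0.05, -0.015, -0.027, -0.005, 0.088],
  [0.018, 0.041, -0.05, -0.013, -0.028, -0.005, 0.088],
])

```text
clock: 1.43
ee_pos: [633.3, 282.1, 146.6]
orientation: [-0.335, -0.199, 0.918, -0.071]
ft_force: [0.5, 0.4, 0.1]
width: 88.0
```

Request:
send_rows([
  [0, 0, 0, 0, 0, 0, 0.088],
  [0, 0, 0, 0, 0, 0, 0.088],
])

```text
clock: 1.6
ee_pos: [632.6, 281.8, 143.4]
orientation: [-0.336, -0.197, 0.918, -0.071]
ft_force: [-0.8, -0.0, -0.2]
width: 88.3
```

```bash
python3 - <<'E'
from plan import *
err(np.array([574,256,70])+100*N,Rg)
m=arm.camera_model('wrist');p,d=arm.get_image('wrist');cv2.imwrite('pics/w1.png',p[...,::-1]);np.savez('w1.npz',p=p,d=d,**m);print(m)
E
```

```text
Traceback (most recent call last):
  File "plan.py", line 20, in err
    p,Rc,s=cur();print('pos err tool mm',(Rc.T@(tp-p)).round(2),'rot',R.from_matrix(Rc.T@tR).as_rotvec().round(4),'pos',p.round(1),'F',s['ft_force'].round(1),'w',s['width'].round(1),'t',s['clock'],'j',s['joints'].round(2))
                                                                                                                                                                  ^^^^^^^^^^^^^^^^
AttributeError: 'float' object has no attribute 'round'
```

```bash
sed -i "s/s\['width'\].round(1)/round(s['width'],1)/" plan.py; python3 - <<'E'
from plan import *
err(np.array([574,256,70])+100*N,Rg)
m=arm.camera_model('wrist');p,d=arm.get_image('wrist');cv2.imwrite('pics/w1.png',p[...,::-1]);np.savez('w1.npz',p=p,d=d,**m);print(m)
E
```

```text
pos err tool mm [ 1.91  0.84 -2.64] rot [ 0.0061 -0.0036 -0.0034] pos [632.6 281.8 143.4] F [-0.8 -0.  -0.2] w 88.3 t 1.6 j [ 0.39  0.86  0.98 -0.02  2.   -1.6 ]
{'fx': 309.70691628693146, 'fy': 309.70691628693146, 'cx': 319.0851198106777, 'cy': 202.46393111543856, 'position': array([683.35292478, 303.33574653, 333.137683  ]), 'attitude': array([-0.10516259,  0.53371093,  0.82372682, -0.15989873])}
```

View pics/w1.png

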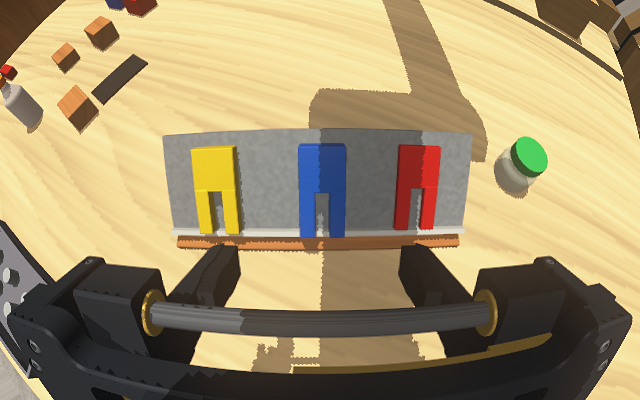

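The wrist picture shows the whole rack: yellow at (215,190), blue at (322,190), red at (418,187), the lip at row ~233, and the fingers at (215,280) and (425,280). I measure the packers in the slope frame.

```bash
cat >> h.py <<'E'
def wcloud(d,m):
    v,u=np.mgrid[0:d.shape[0],0:d.shape[1]]
    x=(u-m['cx'])/m['fx'];y=(v-m['cy'])/m['fy'];r=np.hypot(x,y)+1e-9;k=np.tan(np.minimum(r,1.5))/r
    P=np.stack([x*k*d,y*k*d,d],-1)
    return P@q2R(m['attitude']).T+m['position']
E
cat > fw.py <<'E'
import sys
from plan import *
from fit import masks
Z=np.load(sys.argv[1]);W=wcloud(Z['d'],Z);p=Z['p']
q=W@np.stack([D,Y,N],1)
r=np.zeros(p.shape[:2],bool);r[120:245,160:475]=1
pi=p.astype(int);sat=pi.max(-1)-pi.min(-1)
g=r&(sat<30)&(W[...,2]>22)&(W[...,2]<88); S=W[g]
c=np.median(S,0);S=S[abs((S-c)@N)<5];c=S.mean(0);nn=np.linalg.svd(S-c)[2][2];nn*=np.sign(nn[2]);print('board N',np.median(S@N).round(1),'n',nn.round(3),'tilt',np.degrees(np.arccos(nn[2])).round(2),'yaw',np.degrees(np.arctan2(nn[1],nn[0])).round(2))
bN=np.median(S@N)
for k,mk in masks(p).items():
    Q=q[mk&r&(Z['d']>0)];t=np.median(Q[:,2]);Q=Q[abs(Q[:,2]-t)<3]
    rect=cv2.minAreaRect(Q[:,:2].astype(np.float32))
    print(k,len(Q),'thick',(t-bN).round(1),rect,'top',(rect[0][0]*D+rect[0][1]*Y+t*N).round(1))
E
python3 fw.py w1.npz
```

```text
board N 432.6 n [0.582 0.265 0.768] tilt 39.8 yaw 24.51
red 2779 thick 9.9 ((439.4713134765625, 94.44801330566406), (43.70958709716797, 88.92281341552734), 89.64899444580078) top [526.  343.5  56.5]
blue 3494 thick 25.9 ((439.704345703125, -3.1983203887939453), (89.67473602294922, 43.1493034362793), 0.025443613529205322) top [576.  259.   68.6]
yel 3013 thick 17.8 ((439.397705078125, -109.80323791503906), (89.82498931884766, 44.7966194152832), 0.1387675255537033) top [615.2 159.7  62.5]
```

```bash
cat >> plan.py <<'E'
def slope(d,y,n): return d*D+y*Y+n*N
BN=432.6
E
python3 - <<'E'
from plan import *
err(slope(435.7,-3.2,BN+40),Rg)
plan(slope(435.7,-3.2,BN+40),Rg,5)
E
```

```text
pos err tool mm [ 1.26  0.86 84.  ] rot [ 0.0055 -0.0011 -0.0022] pos [632.1 283.1 145.4] F [ 0.1  0.9 -0.3] w 88.2 t 1.65 j [ 0.39  0.86  0.98 -0.02  2.   -1.6 ]
angle/row deg 0.06904763333096345 mm/row 16.80286326093777
[0.001, -0.0, -0.0, 0.0003, 0.0002, 0.0168]
[0.001, -0.0, -0.0, 0.0003, 0.0002, 0.0168]
[0.001, -0.0, -0.0, 0.0003, 0.0002, 0.0168]
[0.001, -0.0, -0.0, 0.0003, 0.0002, 0.0168]
[0.001, -0.0, -0.0, 0.0003, 0.0002, 0.0168]
```

Request:
send_rows([
  [0.001, 0, 0, 0, 0, 0.02, 0.088],
  [0.001, 0, 0, 0.001, 0, 0.02, 0.088],
  [0.001, 0, 0, 0, 0.001, 0.02, 0.088],
  [0.001, 0, 0, 0, 0, 0.02, 0.088],
  [0, 0, 0, 0, 0, 0.004, 0.088],
  [0, 0, 0, 0, 0, 0, 0.088],
  [0, 0, 0, 0, 0, 0, 0.088],
])

```text
clock: 2.23
ee_pos: [582.3, 263.0, 85.5]
orientation: [-0.332, -0.199, 0.919, -0.072]
ft_force: [0.3, -0.8, 0.7]
width: 88.4
```

```bash
python3 - <<'E'
from plan import *
for i in range(4):
    err(slope(435.7,-3.2,BN+40),Rg)
    p,d=arm.get_image('wrist')
m=arm.camera_model('wrist');cv2.imwrite('pics/w2.png',p[...,::-1]);np.savez('w2.npz',p=p,d=d,**m)
E
python3 fw.py w2.npz
```

```text
pos err tool mm [-1.22 -1.02  3.56] rot [-0.0005  0.0038 -0.0004] pos [582.3 263.   85.5] F [ 0.3 -0.8  0.7] w 88.4 t 2.2333 j [ 0.4   0.79  1.21 -0.02  1.83 -1.6 ]
pos err tool mm [-0.85 -0.72  4.12] rot [-0.0004  0.0048 -0.0006] pos [583.  262.9  85.7] F [1.  1.2 1.3] w 87.7 t 2.2833 j [ 0.4   0.79  1.21 -0.02  1.83 -1.6 ]
pos err tool mm [-0.57 -0.49  4.28] rot [-0.0003  0.0053 -0.0009] pos [583.4 262.9  85.6] F [0.8 0.4 0.2] w 88.1 t 2.3333 j [ 0.4   0.79  1.21 -0.02  1.83 -1.6 ]
pos err tool mm [-0.38 -0.35  4.11] rot [-0.0002  0.0051 -0.0009] pos [583.5 262.8  85.4] F [-0.5  0.8  0.5] w 87.8 t 2.3833 j [ 0.4   0.79  1.21 -0.02  1.83 -1.6 ]
board N 432.2 n [0.583 0.266 0.768] tilt 39.86 yaw 24.5
red 3727 thick 9.9 ((428.6076965332031, 94.28005981445312), (68.33419799804688, 44.33549118041992), 0.1712064892053604) top [518.3 339.8  63.2]
blue 4665 thick 25.9 ((423.29827880859375, -3.4647560119628906), (43.41419982910156, 57.53876876831055), 89.86467742919922) top [564.5 253.4  78.9]
yel 3308 thick 17.7 ((426.6097106933594, -109.80020141601562), (44.34383010864258, 64.06954193115234), 89.88985443115234) top [606.1 155.6  70.5]
```

View pics/w2.png

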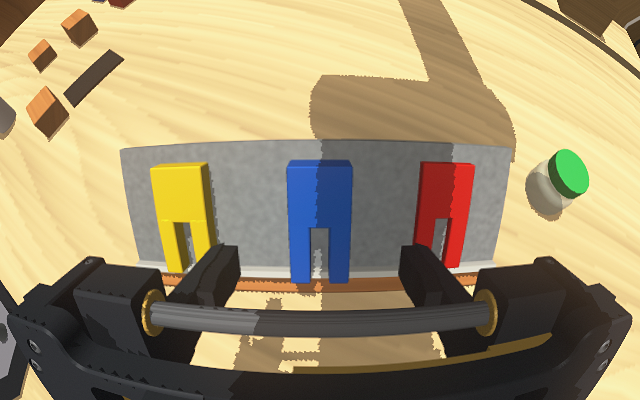

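The picture shows blue (320,220) centred between the fingers, and the lateral readings agree to 0.3 mm. I descend along the tool axis.

Request:
send_rows([
  [0, 0.002, 0, 0, 0, 0.01, 0.088],
  [0, 0.002, 0, 0, 0, 0.01, 0.088],
  [0, 0.001, 0, 0, 0, 0.01, 0.088],
  [0, 0, 0, 0, 0, 0.006, 0.088],
  [0, 0, 0, 0, 0, 0, 0.088],
  [0, 0, 0, 0, 0, 0, 0.088],
  [0, 0, 0, 0, 0, 0, 0.088],
])

```text
clock: 3.02
ee_pos: [561.2, 252.2, 56.2]
orientation: [-0.336, -0.199, 0.918, -0.073]
ft_force: [0.4, 0.3, -0.0]
width: 88.1
```

```bash
python3 - <<'E'
from plan import *
for i in range(3):
    err(slope(435.7,-3.3,BN+4),Rg)
    p,d=arm.get_image('wrist')
E
```

```text
pos err tool mm [-0.55 -0.12  1.94] rot [ 0.0001 -0.0034 -0.0012] pos [561.2 252.2  56.2] F [ 0.4  0.3 -0. ] w 88.1 t 3.0167 j [ 0.39  0.78  1.29 -0.02  1.77 -1.6 ]
pos err tool mm [-0.46 -0.12  2.33] rot [ 0.0001 -0.0027 -0.0012] pos [561.5 252.4  56.5] F [ 0.9  0.8 -0.2] w 87.9 t 3.0667 j [ 0.39  0.78  1.29 -0.02  1.77 -1.6 ]
pos err tool mm [-0.38 -0.16  2.53] rot [ 0.0001 -0.0023 -0.0011] pos [561.6 252.5  56.6] F [ 0.2  0.1 -0.7] w 87.7 t 3.1167 j [ 0.39  0.78  1.29 -0.02  1.77 -1.6 ]
```

Down 2 mm more, then close.

Request:
send_rows([
  [0, 0, 0, 0, 0, 0.002, 0.088],
  [0, 0, 0, 0, 0, 0, 0.06],
  [0, 0, 0, 0, 0, 0, 0.045],
  [0, 0, 0, 0, 0, 0, 0.038],
  [0, 0, 0, 0, 0, 0, 0.038],
  [0, 0, 0, 0, 0, 0, 0.038],
  [0, 0, 0, 0, 0, 0, 0.038],
  [0, 0, 0, 0, 0, 0, 0.038],
], newtons=20)

```text
clock: 3.83
ee_pos: [559.9, 251.7, 54.7]
orientation: [-0.336, -0.199, 0.918, -0.073]
ft_force: [1.4, -0.3, 0.1]
width: 43.8
```

Request:
send_rows([
  [0, 0, 0, 0, 0, 0, 0.035],
  [0, 0, 0, 0, 0, 0, 0.035],
  [0, 0, 0, 0, 0, 0, 0.035],
])

```text
clock: 4.08
ee_pos: [559.9, 251.7, 54.7]
orientation: [-0.336, -0.199, 0.918, -0.073]
ft_force: [0.0, 0.1, -0.6]
width: 34.6
```

```bash
python3 - <<'E'
from plan import *
for i in range(2):
    err(slope(435.7,-3.3,BN+4),Rg)
    p,d=arm.get_image('wrist')
cv2.imwrite('pics/w3.png',p[...,::-1])
E
```

```text
pos err tool mm [-0.55 -0.18 -0.12] rot [-0.     -0.0034 -0.0011] pos [559.9 251.7  54.7] F [ 0.   0.1 -0.6] w 34.6 t 4.0833 j [ 0.39  0.78  1.29 -0.02  1.77 -1.6 ]
pos err tool mm [-0.53 -0.16 -0.12] rot [ 0.0001 -0.0034 -0.0011] pos [559.9 251.7  54.6] F [ 0.7 -0.5 -0.6] w 34.9 t 4.1333 j [ 0.39  0.78  1.29 -0.02  1.77 -1.6 ]
```

View pics/w3.png

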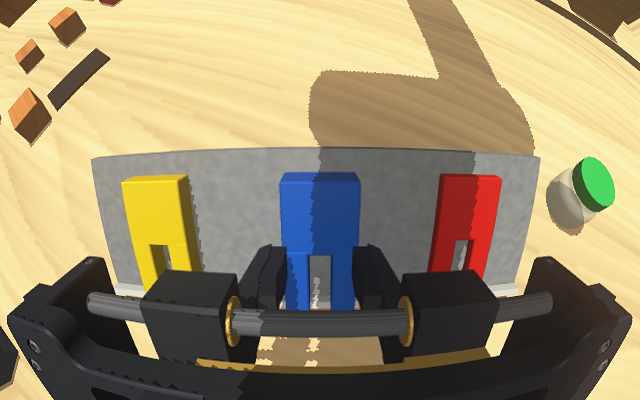

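The width reads 34.6 mm, which is narrower than the 44 mm packer, so this needs checking. I measure where the fingertips really are.

```bash
python3 - <<'E'
from plan import *
from fit import masks
m=arm.camera_model('wrist');p,d=arm.get_image('wrist');np.savez('w3.npz',p=p,d=d,**m)
print(arm.sense()['width'])
W=wcloud(d,m);q=W@np.stack([D,Y,N],1)-np.array([435.7,-3.3,BN])
for row in (240,250,260,270,280):
    print(row,[(u,*q[row,u].round(0).astype(int)) for u in range(236,405,8)])
big=cv2.resize(p[150:330,220:420],None,fx=3.5,fy=3.2,interpolation=cv2.INTER_CUBIC);cv2.imwrite('pics/w3b.png',big[...,::-1])
E
```

```text
34.67658542540716
240 [(236, np.int64(6), np.int64(-56), np.int64(0)), (244, np.int64(6), np.int64(-51), np.int64(0)), (252, np.int64(6), np.int64(-45), np.int64(0)), (260, np.int64(6), np.int64(-40), np.int64(0)), (268, np.int64(6), np.int64(-34), np.int64(0)), (276, np.int64(5), np.int64(-29), np.int64(0)), (284, np.int64(-7), np.int64(-20), np.int64(26)), (292, np.int64(-7), np.int64(-16), np.int64(26)), (300, np.int64(-7), np.int64(-11), np.int64(26)), (308, np.int64(-7), np.int64(-7), np.int64(26)), (316, np.int64(-7), np.int64(-2), np.int64(27)), (324, np.int64(-7), np.int64(2), np.int64(26)), (332, np.int64(-7), np.int64(7), np.int64(27)), (340, np.int64(-7), np.int64(11), np.int64(26)), (348, np.int64(-6), np.int64(16), np.int64(25)), (356, np.int64(-7), np.int64(21), np.int64(26)), (364, np.int64(6), np.int64(29), np.int64(0)), (372, np.int64(6), np.int64(35), np.int64(0)), (380, np.int64(5), np.int64(40), np.int64(1)), (388, np.int64(-80), np.int64(0), np.int64(185)), (396, np.int64(5), np.int64(51), np.int64(1)), (404, np.int64(6), np.int64(57), np.int64(0))]
250 [(236, np
[... 3638 characters left out ...]
p.int64(26)), (300, np.int64(20), np.int64(-12), np.int64(26)), (308, np.int64(20), np.int64(-7), np.int64(26)), (316, np.int64(36), np.int64(-3), np.int64(0)), (324, np.int64(36), np.int64(3), np.int64(0)), (332, np.int64(21), np.int64(7), np.int64(25)), (340, np.int64(20), np.int64(12), np.int64(26)), (348, np.int64(20), np.int64(17), np.int64(26)), (356, np.int64(-1), np.int64(17), np.int64(59)), (364, np.int64(-9), np.int64(19), np.int64(72)), (372, np.int64(-9), np.int64(22), np.int64(72)), (380, np.int64(-9), np.int64(26), np.int64(73)), (388, np.int64(-11), np.int64(29), np.int64(75)), (396, np.int64(-10), np.int64(32), np.int64(74)), (404, np.int64(-32), np.int64(24), np.int64(110))]
```

View pics/w3b.png

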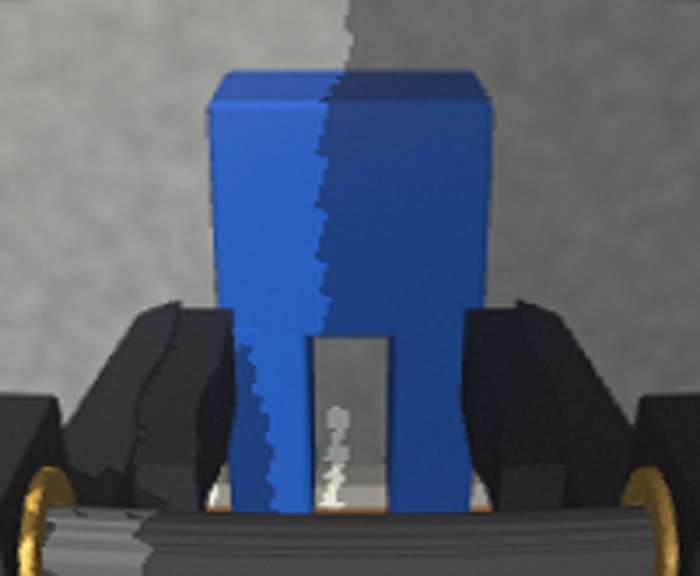

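```bash
python3 - <<'E'
from plan import *
for f,(u0,u1) in (('w1.npz',(215,240)),('w3.npz',(255,290))):
    Z=np.load(f);W=wcloud(Z['d'],Z)
    # tool frame via camera: use TCP
    P=(W-(slope(435.7,-3.3,BN+4) if f=='w3.npz' else np.array([632.1,282.5,144.5])))@Rg
    sub=P[240:300,u0:u1].reshape(-1,3);k=(abs(sub[:,0])<15)&(sub[:,2]<-5)&(sub[:,2]>-70);s=sub[k]
    print(f,k.sum(),'tool z max',np.percentile(s[:,2],[90,99,100]).round(1),'x',np.percentile(s[:,0],[1,50,99]).round(1),'y',np.percentile(s[:,1],[1,99]).round(1))
p,d=arm.get_image('scene');m=arm.camera_model('scene');np.savez('scene1.npz',p=p,d=d)
big=cv2.resize(p[90:270,310:480],None,fx=4,fy=3.3,interpolation=cv2.INTER_CUBIC);cv2.imwrite('pics/s1.png',big[...,::-1])
E
```

```text
w1.npz 1180 tool z max [-36.9 -33.5 -32.5] x [-10.    4.6   9.4] y [-55.1 -45.3]
w3.npz 1395 tool z max [-34.7 -21.2 -20.6] x [-11.    8.8  10.9] y [-30.9 -17.7]
```

View pics/s1.png

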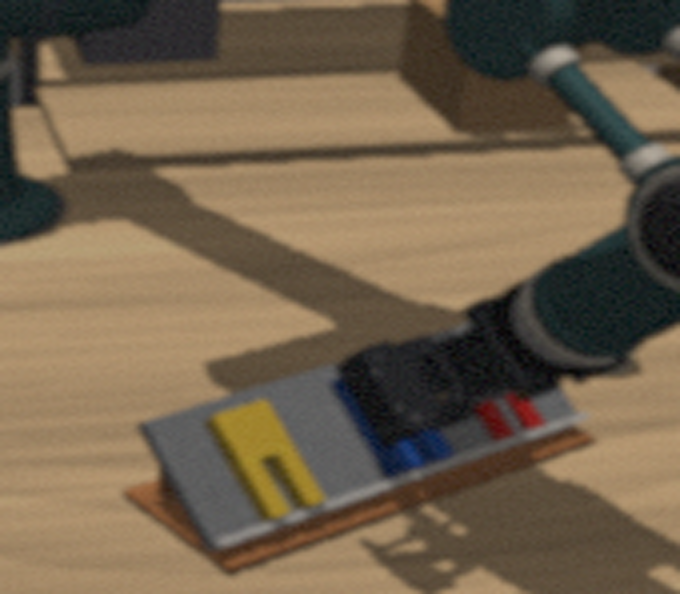

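The fingers are closed above the blue packer: their inner faces are 35 mm apart and their visible ends are about 40 mm above the board, while the state puts the TCP 4 mm above it. Nothing moved. The visible finger ends sit about 34 mm short of the reported TCP, so I reopen and advance in small steps, watching force and picture.

Request:
send_rows([
  [0, 0, 0, 0, 0, 0, 0.088],
  [0, 0, 0, 0, 0, 0, 0.088],
  [0, 0, 0, 0, 0, 0, 0.088],
  [0, 0, 0, 0, 0, 0, 0.088],
  [0, 0, 0, 0, 0, 0, 0.088],
  [0, 0, 0, 0, 0, 0, 0.088],
  [0, 0, 0, 0, 0, 0, 0.088],
  [0, 0, 0, 0, 0, 0, 0.088],
])

```text
clock: 4.95
ee_pos: [559.9, 251.7, 54.6]
orientation: [-0.336, -0.199, 0.918, -0.073]
ft_force: [0.4, 0.9, 0.8]
width: 86.4
```

Request:
send_rows([
  [0, 0, 0, 0, 0, 0.002, 0.088],
  [0, 0, 0, 0, 0, 0.002, 0.088],
  [0, 0, 0, 0, 0, 0.002, 0.088],
  [0, 0, 0, 0, 0, 0.002, 0.088],
  [0, 0, 0, 0, 0, 0, 0.088],
  [0, 0, 0, 0, 0, 0, 0.088],
])

```text
clock: 5.45
ee_pos: [555.0, 249.5, 48.4]
orientation: [-0.336, -0.199, 0.918, -0.073]
ft_force: [-0.1, 0.4, 0.8]
width: 88.1
```

```bash
python3 - <<'E'
from plan import *
err(slope(435.7,-3.3,BN+4),Rg)
m=arm.camera_model('wrist');p,d=arm.get_image('wrist');np.savez('w4.npz',p=p,d=d,**m);cv2.imwrite('pics/w4.png',p[...,::-1])
err(slope(435.7,-3.3,BN+4),Rg)
W=wcloud(d,m);q=W@np.stack([D,Y,N],1)-np.array([435.7,-3.3,BN])
for row in (246,250,255,260): print(row,[(u,*q[row,u].round(0).astype(int).tolist()) for u in range(205,245,5)])
p,d=arm.get_image('scene')
big=cv2.resize(p[90:270,310:480],None,fx=4,fy=3.3,interpolation=cv2.INTER_CUBIC);cv2.imwrite('pics/s2.png',big[...,::-1])
E
```

```text
pos err tool mm [-0.64 -0.18 -8.44] rot [ 0.     -0.0039 -0.0011] pos [555.  249.5  48.4] F [-0.1  0.4  0.8] w 88.1 t 5.45 j [ 0.39  0.78  1.31 -0.02  1.75 -1.6 ]
pos err tool mm [-0.57 -0.15 -8.22] rot [ 0.0001 -0.0036 -0.0012] pos [555.2 249.5  48.5] F [-0.7  0.3 -0.8] w 88.3 t 5.5 j [ 0.39  0.78  1.31 -0.02  1.75 -1.6 ]
246 [(205, 7, -76, 0), (210, 7, -72, 0), (215, -10, -55, 35), (220, -10, -53, 34), (225, -9, -51, 32), (230, -10, -47, 34), (235, -9, -46, 30), (240, 7, -52, -1)]
250 [(205, 11, -77, -1), (210, -11, -56, 41), (215, -10, -54, 39), (220, -10, -52, 38), (225, -9, -49, 36), (230, -9, -47, 36), (235, -8, -44, 35), (240, 10, -52, -1)]
255 [(205, -10, -58, 45), (210, -10, -55, 45), (215, -11, -52, 46), (220, -9, -50, 42), (225, -9, -48, 41), (230, -9, -45, 41), (235, -6, -44, 36), (240, 13, -52, -1)]
260 [(205, -11, -56, 51), (210, -10, -53, 50), (215, -9, -52, 47), (220, -9, -49, 47), (225, -9, -47, 47), (230, -8, -44, 45), (235, -4, -44, 37), (240, 17, -53, 0)]
```

View pics/w4.png

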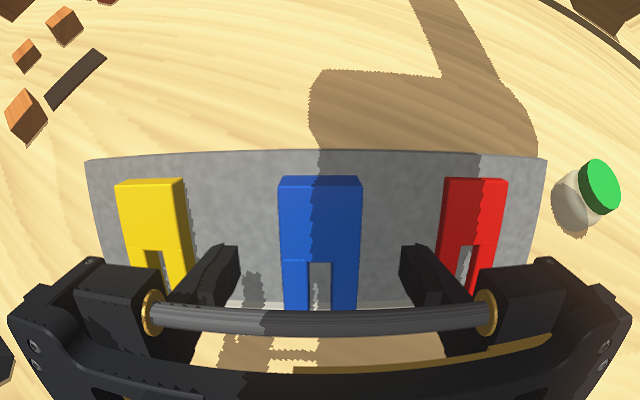

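View pics/s2.png

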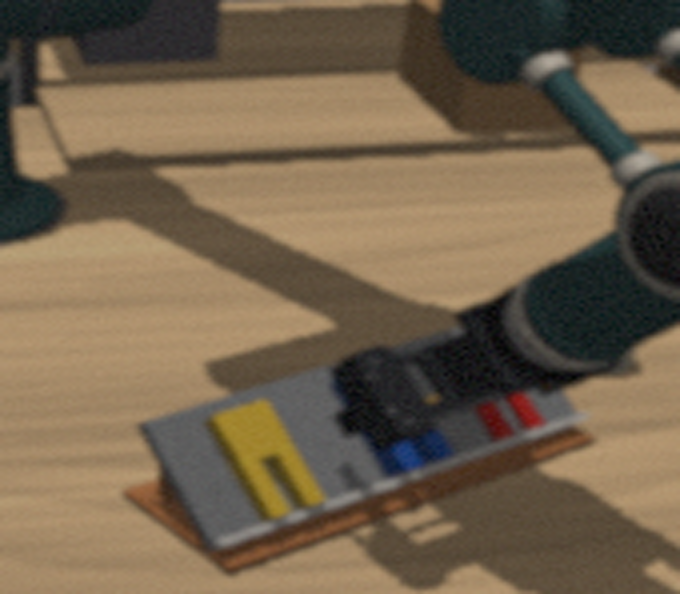

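No contact force, although the reported TCP is 4 mm below the board. The finger ends in the picture, at (238,246), are ~30 mm above it, so the offset is confirmed. I go on down in steps.

Request:
send_rows([
  [0, 0, 0, 0, 0, 0.003, 0.088],
  [0, 0, 0, 0, 0, 0.003, 0.088],
  [0, 0, 0, 0, 0, 0.003, 0.088],
  [0, 0, 0, 0, 0, 0.003, 0.088],
  [0, 0, 0, 0, 0, 0.003, 0.088],
  [0, 0, 0, 0, 0, 0, 0.088],
  [0, 0, 0, 0, 0, 0, 0.088],
])

```text
clock: 6.13
ee_pos: [546.1, 245.5, 36.8]
orientation: [-0.336, -0.199, 0.918, -0.073]
ft_force: [0.2, -0.6, 0.2]
width: 88.3
```

```bash
cat > tip.py <<'E'
import sys
from plan import *
n=sys.argv[1]
err(slope(435.7,-3.3,BN+4),Rg)
m=arm.camera_model('wrist');p,d=arm.get_image('wrist');np.savez(n+'.npz',p=p,d=d,**m);cv2.imwrite(f'pics/{n}.png',p[...,::-1])
W=wcloud(d,m);q=W@np.stack([D,Y,N],1)-np.array([435.7,-3.3,BN])
for row in range(240,262,3): print(row,[(u,*q[row,u].round(0).astype(int).tolist()) for u in (*range(220,245,5),*range(395,420,5))])
E
python3 tip.py w5
```

```text
pos err tool mm [ -0.63  -0.19 -23.52] rot [ 0.0001 -0.004  -0.0011] pos [546.1 245.5  36.8] F [ 0.2 -0.6  0.2] w 88.3 t 6.1333 j [ 0.39  0.77  1.34 -0.02  1.73 -1.6 ]
240 [(220, -5, -59, 0), (225, -5, -56, 0), (230, -5, -53, 1), (235, -5, -50, 0), (240, -5, -47, 0), (395, -5, 44, -1), (400, -5, 47, -1), (405, -5, 50, 0), (410, -5, 53, 1), (415, -4, 57, -1)]
243 [(220, -3, -59, 1), (225, -3, -56, 0), (230, -3, -53, 0), (235, -3, -50, 0), (240, -3, -47, 0), (395, -3, 44, 0), (400, -3, 47, 0), (405, -3, 51, -1), (410, -3, 54, 0), (415, -3, 57, 0)]
246 [(220, -11, -52, 20), (225, -10, -50, 17), (230, -9, -48, 16), (235, -9, -45, 16), (240, -1, -47, 0), (395, -1, 44, 0), (400, -1, 48, 0), (405, -9, 46, 16), (410, -9, 48, 17), (415, -9, 51, 17)]
249 [(220, -9, -52, 21), (225, -9, -50, 19), (230, -9, -47, 20), (235, -9, -44, 20), (240, 1, -47, 0), (395, 1, 45, 0), (400, 1, 48, -1), (405, -9, 45, 19), (410, -9, 47, 19), (415, -9, 50, 19)]
252 [(220, -9, -52, 23), (225, -10, -48, 24), (230, -80, 0, 161), (235, -8, -44, 20), (240, 3, -47, 0), (395, 3, 45, -1), (400, 3, 48, -1), (405, -10, 43, 24), (410, -9, 46, 24), (415, -9, 49, 24)]
255 [(220, -9, -50, 28), (225, -9, -48, 26), (230, -9, -45, 26), (235, -6, -44, 21), (240, 5, -48, 0), (395, 4, 45, 1), (400, 5, 48, 0), (405, -8, 43, 24), (410, -8, 46, 25), (415, -9, 48, 27)]
258 [(220, -9, -50, 30), (225, -9, -47, 30), (230, -9, -45, 29), (235, -5, -44, 22), (240, 7, -48, 0), (395, 7, 45, 0), (400, -1, 44, 15), (405, -7, 43, 26), (410, -9, 45, 30), (415, -9, 47, 31)]
261 [(220, -9, -49, 33), (225, -9, -46, 33), (230, -8, -44, 31), (235, -3, -45, 21), (240, 9, -48, 0), (395, 9, 45, 0), (400, 1, 44, 15), (405, -5, 44, 25), (410, -8, 44, 32), (415, -9, 46, 33)]
```

View pics/w5.png

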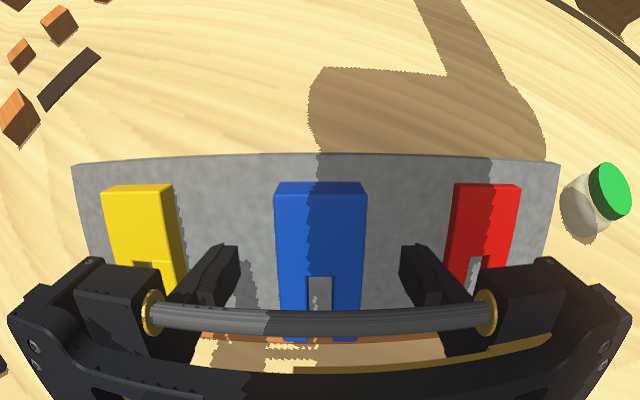

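The finger end faces now sit ~15 mm above the board, a consistent 34.5 mm short of the reported TCP. Ten more millimetres, then close.

Request:
send_rows([
  [0, 0, 0, 0, 0, 0.003, 0.088],
  [0, 0, 0, 0, 0, 0.003, 0.088],
  [0, 0, 0, 0, 0, 0.002, 0.088],
  [0, 0, 0, 0, 0, 0.002, 0.088],
  [0, 0, 0, 0, 0, 0, 0.088],
  [0, 0, 0, 0, 0, 0, 0.065],
  [0, 0, 0, 0, 0, 0, 0.05],
  [0, 0, 0, 0, 0, 0, 0.035],
])

```text
clock: 6.85
ee_pos: [540.7, 243.0, 29.5]
orientation: [-0.336, -0.199, 0.918, -0.073]
ft_force: [-0.0, 0.0, -0.7]
width: 70.4
```

Request:
send_rows([
  [0, 0, 0, 0, 0, 0, 0.035],
  [0, 0, 0, 0, 0, 0, 0.035],
  [0, 0, 0, 0, 0, 0, 0.035],
  [0, 0, 0, 0, 0, 0, 0.035],
  [0, 0, 0, 0, 0, 0, 0.035],
  [0, 0, 0, 0, 0, 0, 0.035],
  [0, 0, 0, 0, 0, 0, 0.035],
])

```text
clock: 7.43
ee_pos: [540.6, 243.0, 29.5]
orientation: [-0.336, -0.199, 0.918, -0.073]
ft_force: [-0.6, 0.6, -0.0]
width: 43.6
```

```bash
python3 tip.py w6 | head -1
```

```text
pos err tool mm [ -0.52  -0.2  -33.05] rot [ 0.0001 -0.0032 -0.0011] pos [540.6 243.   29.5] F [-0.6  0.6 -0. ] w 43.6 t 7.4333 j [ 0.39  0.77  1.36 -0.02  1.71 -1.6 ]
```

View pics/w6.png

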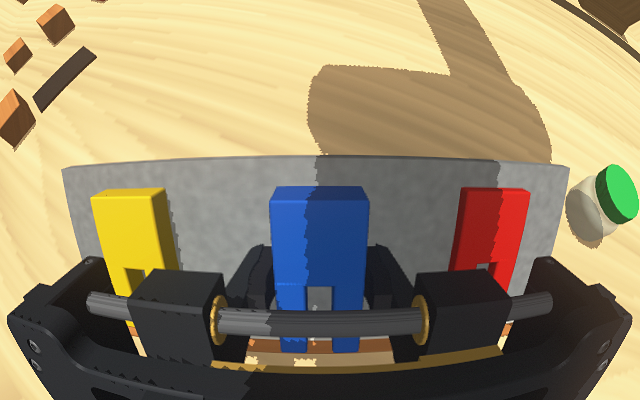

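Request:
send_rows([
  [0, 0, 0, 0, 0, 0, 0.035],
  [0, 0, 0, 0, 0, 0, 0.035],
  [0, 0, 0, 0, 0, 0, 0.035],
], newtons=25)

```text
clock: 7.73
ee_pos: [540.6, 243.0, 29.5]
orientation: [-0.336, -0.199, 0.918, -0.073]
ft_force: [0.5, 0.7, 0.1]
width: 43.8
```

Request:
send_rows([
  [0, 0, 0, 0, 0, -0.005, 0.035],
  [0, 0, 0, 0, 0, -0.01, 0.035],
  [0, 0, 0, 0, 0, -0.01, 0.035],
  [0, 0, 0, 0, 0, -0.01, 0.035],
  [0, 0, 0, 0, 0, 0, 0.035],
  [0, 0, 0, 0, 0, 0, 0.035],
])

```text
clock: 8.23
ee_pos: [562.4, 252.8, 57.2]
orientation: [-0.334, -0.199, 0.918, -0.073]
ft_force: [-0.8, 0.6, -0.6]
width: 43.9
```

```bash
python3 tip.py w7 | head -1
```

```text
pos err tool mm [-0.08 -0.11  3.56] rot [-0.     -0.0006 -0.0012] pos [562.4 252.8  57.2] F [-0.8  0.6 -0.6] w 43.9 t 8.2333 j [ 0.39  0.78  1.29 -0.02  1.77 -1.6 ]
```

View pics/w7.png

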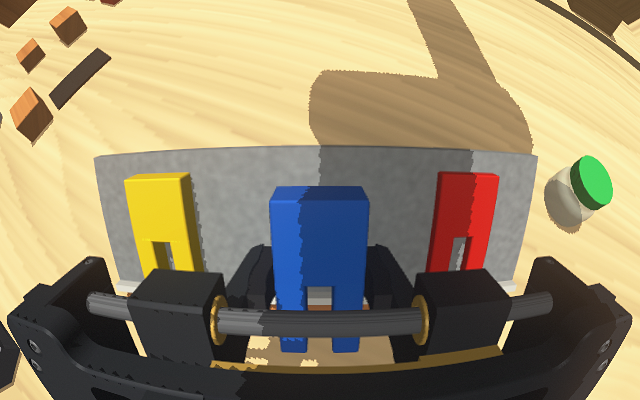

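The blue packer is held (width 43.9 mm, slot visible at (318,292)) and clear of the board. I lift it further, check the packer in the tool frame, and plan the transit.

```bash
cat >> plan.py <<'E'
PC=np.array([485.2,-184.6]);PY=-13.3
def padtcp(h,ox,oz,cx=None): # h: underside height of packer; ox: packer centre in tool x; oz underside in tool z
    c=PC if cx is None else cx;Rt=Rdown(PY+90);t=np.array([c[0],c[1],h])-Rt@np.array([ox,0,oz]);return t,Rt
E
python3 - <<'E'
from plan import *
from fit import masks
Z=np.load('w7.npz');W=wcloud(Z['d'],Z);mk=masks(Z['p'])['blue'];mk[:160]=0;mk[360:]=0
P=(W-slope(435.7,-3.3,BN+4)+3.5*-N*1)@Rg  # cur TCP = target - 3.5 tool z
P=(W-(slope(435.7,-3.3,BN+4)+3.56*N))@Rg
S=P[mk];t=np.median(S[:,2]);S=S[abs(S[:,2]-t)<3];print('blue top tool z',t,cv2.minAreaRect(S[:,:2].astype(np.float32)),np.linalg.svd(S-S.mean(0))[2][2].round(3))
print(np.percentile(S[:,0],[0.5,99.5]),np.percentile(S[:,1],[.5,99.5]))
Z=np.load('top0.npz');m=arm.camera_model('top');Wt=cloud(Z['d'],m);B=Wt[140:170,422:456].reshape(-1,3);B=B[(B[:,2]>30)];print('bottle',B.mean(0),B.min(0),B.max(0))
p,Rc,s=cur()
lift=p+110*N; print(lift)
t,Rt=padtcp(100,-4.5,-29);print('hover',t)
plan(t,Rt,24,(lift,Rc))
E
```

```text
blue top tool z -54.863747992558444 ((-4.6214447021484375, -0.5562477111816406), (44.20393371582031, 90.86331176757812), 89.68531799316406) [ 0.005  0.001 -1.   ]
[-47.62559945  40.48546217] [-21.93948946  20.9189094 ]
bottle [ 618.07065566 -352.51277954   89.283543  ] [ 255.66605975 -387.09325661   30.29585127] [ 650.17290227   50.72414282 1233.40264002]
[626.03034498 281.8450456  140.77375541]
hover [ 480.82069507 -183.56477618   71.        ]
angle/row deg 2.2725017067575832 mm/row 20.521014025411407
[-0.01, -0.028, 0.026, 0.0085, -0.0151, 0.011]
[-0.01, -0.028, 0.026, 0.0084, -0.0155, 0.0106]
[-0.01, -0.028, 0.026, 0.0082, -0.0158, 0.0102]
[-0.01, -0.028, 0.026, 0.0081, -0.0161, 0.0098]
[-0.01, -0.028, 0.026, 0.008, -0.0164, 0.0094]
[-0.01, -0.028, 0.026, 0.0078, -0.0167, 0.009]
[-0.01, -0.028, 0.026, 0.0076, -0.017, 0.0087]
[-0.01, -0.028, 0.026, 0.0074, -0.0173, 0.0083]
[-0.01, -0.028, 0.026, 0.0071, -0.0175, 0.0079]
[-0.01, -0.028, 0.026, 0.0069, -0.0178, 0.0075]
[-0.01, -0.028, 0.026, 0.0066, -0.018, 0.0072]
[-0.01, -0.028, 0.026, 0.0063, -0.0183, 0.0068]
[-0.01, -0.028, 0.026, 0.0061, -0.0185, 0.0065]
[-0.01, -0.028, 0.026, 0.0057, -0.0187, 0.0061]
[-0.01, -0.028, 0.026, 0.0054, -0.0189, 0.0058]
[-0.01, -0.028, 0.026, 0.0051, -0.0191, 0.0055]
[-0.01, -0.028, 0.026, 0.0047, -0.0193, 0.0051]
[-0.01, -0.028, 0.026, 0.0043, -0.0195, 0.0048]
[-0.01, -0.028, 0.026, 0.004, -0.0196, 0.0045]
[-0.01, -0.028, 0.026, 0.0036, -0.0198, 0.0042]
[-0.01, -0.028, 0.026, 0.0032, -0.0199, 0.0039]
[-0.01, -0.028, 0.026, 0.0027, -0.02, 0.0037]
[-0.01, -0.028, 0.026, 0.0023, -0.0201, 0.0034]
[-0.01, -0.028, 0.026, 0.0019, -0.0202, 0.0031]
```

Request:
send_rows([
  [0, 0, 0, 0, 0, -0.01, 0.035],
  [0, 0, 0, 0, 0, -0.015, 0.035],
  [0, 0, 0, 0, 0, -0.015, 0.035],
  [0, 0, 0, 0, 0, -0.015, 0.035],
  [0, 0, 0, 0, 0, -0.015, 0.035],
  [0, 0, 0, 0, 0, -0.015, 0.035],
  [0, 0, 0, 0, 0, -0.015, 0.035],
  [0, 0, 0, 0, 0, -0.01, 0.035],
])

```text
clock: 8.95
ee_pos: [626.6, 282.1, 141.5]
orientation: [-0.335, -0.199, 0.918, -0.073]
ft_force: [-0.7, -0.8, -0.8]
width: 43.8
```

Request:
send_rows([
  [-0.01, -0.028, 0.026, 0.008, -0.015, 0.011, 0.035],
  [-0.01, -0.028, 0.026, 0.008, -0.016, 0.011, 0.035],
  [-0.01, -0.028, 0.026, 0.008, -0.016, 0.01, 0.035],
  [-0.01, -0.028, 0.026, 0.008, -0.016, 0.01, 0.035],
  [-0.01, -0.028, 0.026, 0.008, -0.016, 0.009, 0.035],
  [-0.01, -0.028, 0.026, 0.008, -0.017, 0.009, 0.035],
  [-0.01, -0.028, 0.026, 0.008, -0.017, 0.009, 0.035],
  [-0.01, -0.028, 0.026, 0.007, -0.017, 0.008, 0.035],
])

```text
clock: 9.62
ee_pos: [577.3, 125.7, 116.4]
orientation: [-0.229, -0.095, 0.968, -0.048]
ft_force: [-0.7, 0.2, -0.9]
width: 43.9
```

Request:
send_rows([
  [-0.01, -0.028, 0.026, 0.007, -0.018, 0.008, 0.035],
  [-0.01, -0.028, 0.026, 0.007, -0.018, 0.008, 0.035],
  [-0.01, -0.028, 0.026, 0.007, -0.018, 0.007, 0.035],
  [-0.01, -0.028, 0.026, 0.006, -0.018, 0.007, 0.035],
  [-0.01, -0.028, 0.026, 0.006, -0.018, 0.006, 0.035],
  [-0.01, -0.028, 0.026, 0.006, -0.019, 0.006, 0.035],
  [-0.01, -0.028, 0.026, 0.005, -0.019, 0.006, 0.035],
  [-0.01, -0.028, 0.026, 0.005, -0.019, 0.005, 0.035],
])

```text
clock: 10.28
ee_pos: [529.3, -29.3, 92.9]
orientation: [-0.117, 0.01, 0.993, -0.022]
ft_force: [0.1, -0.0, -0.4]
width: 43.7
```

Request:
send_rows([
  [-0.01, -0.028, 0.026, 0.005, -0.019, 0.005, 0.035],
  [-0.01, -0.028, 0.026, 0.004, -0.019, 0.005, 0.035],
  [-0.01, -0.028, 0.026, 0.004, -0.02, 0.004, 0.035],
  [-0.01, -0.028, 0.026, 0.004, -0.02, 0.004, 0.035],
  [-0.01, -0.028, 0.026, 0.003, -0.02, 0.004, 0.035],
  [-0.01, -0.028, 0.026, 0.003, -0.02, 0.004, 0.035],
  [0, 0, 0, 0, 0, 0, 0.035],
  [0, 0, 0, 0, 0, 0, 0.035],
])

```text
clock: 10.95
ee_pos: [492.3, -145.1, 75.2]
orientation: [-0.032, 0.089, 0.995, -0.002]
ft_force: [0.4, 0.1, -0.4]
width: 43.9
```

```bash
python3 - <<'E'
from plan import *
t,Rt=padtcp(100,-4.5,-29)
err(t,Rt)
m=arm.camera_model('wrist');p,d=arm.get_image('wrist');np.savez('w8.npz',p=p,d=d,**m);cv2.imwrite('pics/w8.png',p[...,::-1])
err(t,Rt)
E
```

```text
pos err tool mm [  4.22 -39.82   4.83] rot [-0.0113 -0.0634  0.0534] pos [ 492.3 -145.1   75.2] F [ 0.4  0.1 -0.4] w 43.9 t 10.95 j [-0.32  0.12  2.03 -0.02  1.05 -1.7 ]
pos err tool mm [  4.97 -40.54   5.04] rot [-0.0113 -0.0628  0.0548] pos [ 493.2 -144.5   75.3] F [ 0.6  0.7 -0.2] w 43.7 t 11.0 j [-0.32  0.12  2.03 -0.02  1.05 -1.7 ]
```

View pics/w8.png

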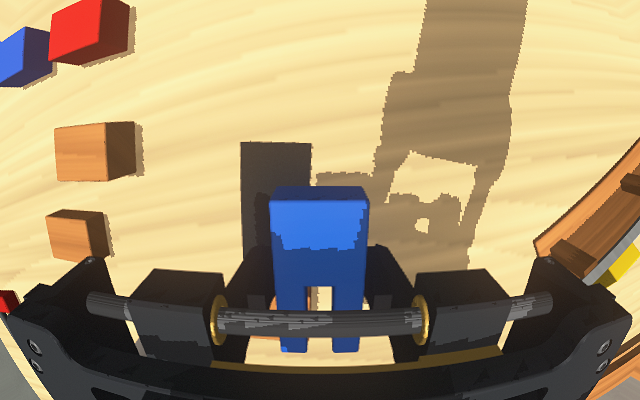

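The pad shows at (241–311, 143–245), with the held blue packer partly in front of it. I have 2 of the 24 planned rows still to go. First I refine the pad pose from this picture.

```bash
python3 - <<'E'
from plan import *
Z=np.load('w8.npz');W=wcloud(Z['d'],Z);p=Z['p'].astype(int)
r=np.zeros(p.shape[:2],bool);r[130:245,225:330]=1
mk=r&(p.max(-1)<75)&(abs(W[...,2]-4)<4)
nl,lab,st,_=cv2.connectedComponentsWithStats(mk.astype(np.uint8));mk=lab==1+st[1:,4].argmax()
print(st[1:,4].max(),np.median(W[mk][:,2]))
v,u=np.nonzero(mk)
# left edge points per row, near edge per col
L=np.array([W[r_,u[v==r_].min()][:2] for r_ in range(150,235)]);T=np.array([W[v[u==c].min(),c][:2] for c in range(246,306)])
for A in (L,T):
    c=A.mean(0);d=np.linalg.svd(A-c)[2][0];print(c,np.degrees(np.arctan2(d[1],d[0]))%180,np.abs((A-c)@[-d[1],d[0]]).max())
cl=L.mean(0);ct=T.mean(0)
ang=np.radians(-13.3);ex=np.array([np.cos(ang),np.sin(ang)]);ey=np.array([-ex[1],ex[0]])
print('pad centre', ((ct@ex)+55)*ex+((cl@ey)+30)*ey)
print('centre if L is right', 'width check', (T@ey).min(),(T@ey).max(),cl@ey)
E
```

```text
2460 3.596813806175561Traceback (most recent call last):
  File "<stdin>", line 9, in <module>
    return umr_minimum(a, axis, None, out, keepdims, initial, where)
ValueError: zero-size array to reduction operation minimum which has no identity
```

```bash
python3 - <<'E'
from plan import *
Z=np.load('w8.npz');W=wcloud(Z['d'],Z);p=Z['p'].astype(int)
r=np.zeros(p.shape[:2],bool);r[130:245,225:330]=1
mk=r&(p.max(-1)<90)&(abs(W[...,2]-4)<5)
mk=cv2.morphologyEx(mk.astype(np.uint8),cv2.MORPH_CLOSE,np.ones((3,3)));nl,lab,st,_=cv2.connectedComponentsWithStats(mk);mk=lab==1+st[1:,4].argmax()
v,u=np.nonzero(mk);print(st[1:,4].max(),np.median(W[mk][:,2]),v.min(),v.max(),u.min(),u.max())
L=np.array([W[r_,u[v==r_].min()][:2] for r_ in range(148,v.max()-8)if (v==r_).any()]);T=np.array([W[v[u==c].min(),c][:2] for c in range(246,306)])
for A in (L,T):
    c=np.median(A,0);d=np.linalg.svd(A-A.mean(0))[2][0];print(c,np.degrees(np.arctan2(d[1],d[0]))%180,np.abs((A-c)@[-d[1],d[0]]).max())
cl=np.median(L,0);ct=np.median(T,0)
ang=np.radians(-13.3);ex=np.array([np.cos(ang),np.sin(ang)]);ey=np.array([-ex[1],ex[0]])
print('pad centre', ((ct@ex)+55)*ex+((cl@ey)+30)*ey)
C=W[143:147,241:312];print((C@np.r_[ey,0])[:, [0,3,5,-6,-3,-1]].round(1),cl@ey)
E
```

```text
4673 3.592319113204553 142 244 241 310
[ 467.44821138 -210.48887174] 162.5009651759541 62.58308135259162
[ 433.27133141 -172.22643311] 77.88846883876325 0.7196646141040296
pad centre [ 486.94022319 -184.2697783 ]
[[-97.9 -95.  -93.3 -42.5 -40.1 -38.5]
 [-97.7 -94.6 -93.3 -42.5 -40.  -38.5]
 [-97.6 -94.9 -93.1 -42.4 -40.  -38.5]
 [-97.5 -94.8 -93.3 -42.4 -39.9 -38.4]] -97.30698475664609
```

```bash
sed -i 's/^PC=.*/PC=np.array([486.2,-184.4]);PY=-13.0/' plan.py; python3 - <<'E'
from plan import *
t,Rt=padtcp(60,-4.5,-29)
err(t,Rt);plan(t,Rt,5)
E
```

```text
pos err tool mm [  1.51 -39.81  44.9 ] rot [-0.0111 -0.0628  0.0496] pos [ 493.2 -144.5   75.3] F [ 0.6  0.7 -0.2] w 43.7 t 11.0 j [-0.32  0.12  2.03 -0.02  1.05 -1.7 ]
angle/row deg 0.9255548881579421 mm/row 12.00493277480982
[-0.002, -0.013, 0.01, 0.0003, -0.008, 0.009]
[-0.002, -0.013, 0.01, 0.0003, -0.008, 0.009]
[-0.002, -0.013, 0.01, 0.0004, -0.008, 0.0089]
[-0.002, -0.013, 0.01, 0.0004, -0.008, 0.0089]
[-0.002, -0.013, 0.01, 0.0004, -0.0081, 0.0089]
```

Request:
send_rows([
  [-0.002, -0.013, 0.01, 0, -0.008, 0.009, 0.035],
  [-0.002, -0.013, 0.01, 0, -0.008, 0.009, 0.035],
  [-0.002, -0.013, 0.01, 0.001, -0.008, 0.009, 0.035],
  [-0.002, -0.012, 0.01, 0, -0.008, 0.009, 0.035],
  [-0.002, -0.012, 0.01, 0.001, -0.008, 0.009, 0.035],
  [0, 0, 0, 0, 0, 0, 0.035],
  [0, 0, 0, 0, 0, 0, 0.035],
  [0, 0, 0, 0, 0, 0, 0.035],
])

```text
clock: 11.67
ee_pos: [482.9, -182.7, 31.0]
orientation: [0.0, 0.112, 0.994, -0.001]
ft_force: [-0.6, -1.1, -0.4]
width: 43.7
```

```bash
python3 - <<'E'
from plan import *
t,Rt=padtcp(60,-4.5,-29)
for i in range(3):
    err(t,Rt); p,d=arm.get_image('top')
cv2.imwrite('pics/t9.png',cv2.resize(p[130:280,340:480],None,fx=4,fy=4,interpolation=cv2.INTER_CUBIC)[...,::-1])
E
```

```text
pos err tool mm [ 0.92 -0.88 -0.03] rot [-0.0013  0.0011  0.0018] pos [ 482.9 -182.7   31. ] F [-0.6 -1.1 -0.4] w 43.7 t 11.6667 j [-0.41  0.14  2.1  -0.    0.9  -1.75]
pos err tool mm [ 1.15 -0.77  0.15] rot [-0.0014  0.0017  0.0018] pos [ 483.1 -182.9   31.2] F [ 0.2  0.7 -0.5] w 43.4 t 11.7167 j [-0.41  0.14  2.1  -0.    0.9  -1.75]
pos err tool mm [ 1.17 -0.68  0.21] rot [-0.0015  0.0019  0.0018] pos [ 483.1 -183.    31.2] F [ 0.5  1.  -0.7] w 43.5 t 11.7667 j [-0.41  0.14  2.1  -0.    0.9  -1.75]
```

View pics/t9.png

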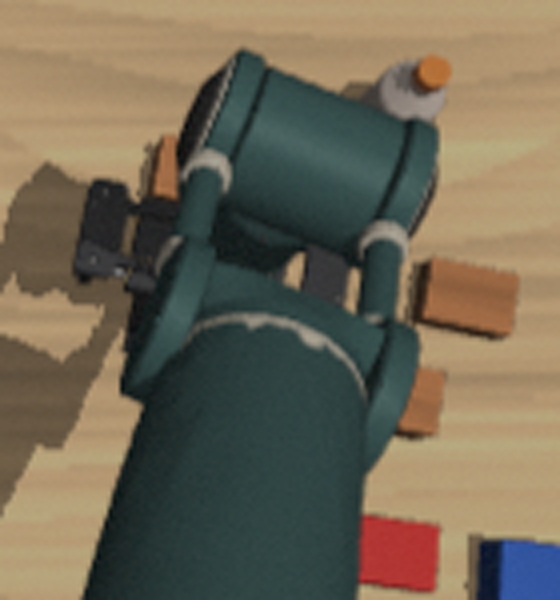

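The top camera is blocked by the arm here, but the pose readings are good. I descend in decreasing steps, watching force.

Request:
send_rows([
  [0, 0.001, 0, 0.001, -0.001, 0.01, 0.035],
  [0, 0.001, 0, 0, 0, 0.01, 0.035],
  [0, 0, 0, 0, 0, 0.01, 0.035],
  [0, 0, 0, 0, 0, 0.01, 0.035],
  [0, 0, 0, 0, 0, 0.006, 0.035],
  [0, 0, 0, 0, 0, 0.004, 0.035],
  [0, 0, 0, 0, 0, 0, 0.035],
  [0, 0, 0, 0, 0, 0, 0.035],
])

```text
clock: 12.48
ee_pos: [480.4, -184.2, -20.0]
orientation: [-0.001, 0.113, 0.994, -0.001]
ft_force: [0.4, 0.2, 0.1]
width: 43.8
```

```bash
python3 - <<'E'
from plan import *
t,Rt=padtcp(4,-4.5,-29)
for i in range(3):
    err(t,Rt); p,d=arm.get_image('scene')
cv2.imwrite('pics/s9.png',cv2.resize(p[190:270,200:300],None,fx=7,fy=7,interpolation=cv2.INTER_CUBIC)[...,::-1])
E
```

```text
pos err tool mm [-1.25  1.09  4.95] rot [-0.0013 -0.0021  0.0005] pos [ 480.4 -184.2  -20. ] F [0.4 0.2 0.1] w 43.8 t 12.4833 j [-0.41  0.22  2.13 -0.    0.8  -1.76]
pos err tool mm [-0.76  1.15  5.44] rot [-0.0015 -0.0011  0.0004] pos [ 480.8 -184.3  -19.6] F [ 1.1 -0.2 -0.5] w 43.8 t 12.5333 j [-0.41  0.22  2.13 -0.    0.8  -1.76]
pos err tool mm [-0.48  1.21  5.75] rot [-0.0016 -0.0004  0.0005] pos [ 481.1 -184.5  -19.2] F [-0.3 -0.3  0.4] w 43.7 t 12.5833 j [-0.41  0.22  2.13 -0.    0.8  -1.76]
```

View pics/s9.png

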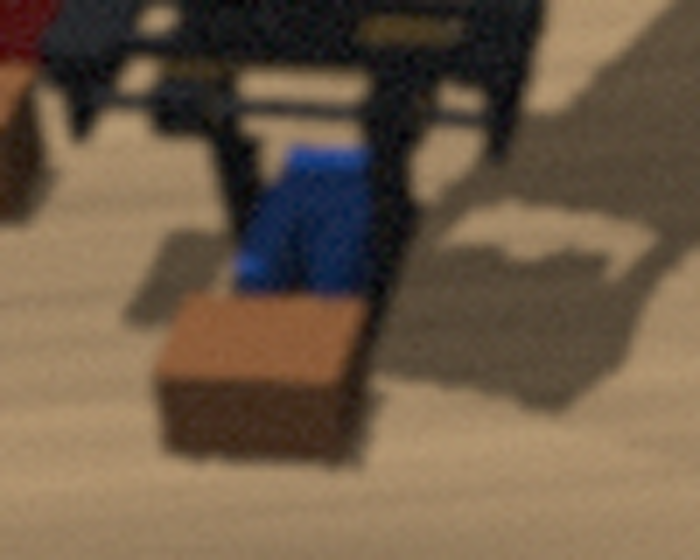

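Request:
send_rows([
  [0, 0, 0, 0, 0.001, 0.001, 0.035],
  [0, 0, 0, 0, 0, 0.001, 0.035],
  [0, 0, 0, 0, 0, 0.001, 0.035],
  [0, 0, 0, 0, 0, 0.001, 0.035],
  [0, 0, 0, 0, 0, 0, 0.035],
  [0, 0, 0, 0, 0, 0, 0.035],
])

```text
clock: 13.13
ee_pos: [480.7, -183.2, -23.7]
orientation: [-0.001, 0.113, 0.994, -0.001]
ft_force: [0.1, 0.5, -0.5]
width: 44.0
```

Request:
send_rows([
  [0, 0, 0, 0, 0, 0.001, 0.035],
  [0, 0, 0, 0, 0, 0, 0.035],
  [0, 0, 0, 0, 0, 0, 0.035],
])

```text
clock: 13.38
ee_pos: [480.8, -183.2, -24.7]
orientation: [-0.001, 0.113, 0.994, -0.001]
ft_force: [-0.0, 0.4, -1.0]
width: 43.8
```

```bash
python3 - <<'E'
from plan import *
t,Rt=padtcp(4,-4.5,-29)
err(t,Rt)
m=arm.camera_model('wrist');p,d=arm.get_image('wrist');np.savez('w10.npz',p=p,d=d,**m);cv2.imwrite('pics/w10.png',p[...,::-1])
err(t,Rt)
from fit import masks
W=wcloud(d,m);mk=masks(p)['blue'];mk[:180]=0;mk[360:]=0;mk[:,:260]=0;mk[:,380:]=0
S=W[mk];print('blue top z pcts',np.percentile(S[:,2],[10,50,90]).round(1))
S=S[abs(S[:,2]-np.median(S[:,2]))<3];print(cv2.minAreaRect(S[:,:2].astype(np.float32)))
E
```

```text
pos err tool mm [-1.07  0.06  0.3 ] rot [-0.0014 -0.0014  0.0005] pos [ 480.8 -183.2  -24.7] F [-0.   0.4 -1. ] w 43.8 t 13.3833 j [-0.41  0.23  2.13 -0.    0.79 -1.75]
pos err tool mm [-1.01  0.06  0.35] rot [-0.0014 -0.0013  0.0005] pos [ 480.8 -183.2  -24.6] F [ 0.2 -0.  -1.4] w 43.8 t 13.4333 j [-0.41  0.23  2.13 -0.    0.79 -1.75]
blue top z pcts [29.2 30.  30.7]
((485.49078369140625, -184.5236358642578), (44.085540771484375, 90.75692749023438), 77.52710723876953)
```

View pics/w10.png

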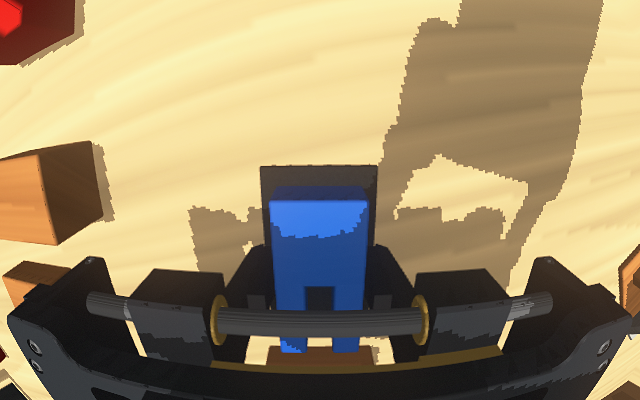

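The picture shows blue (320,260) centred on the pad (260–378, 167), with its top at z=30.0 (expected 30). Half a millimetre more to touch, then release.

Request:
send_rows([
  [0, 0, 0, 0, 0, 0.0005, 0.035],
  [0, 0, 0, 0, 0, 0, 0.035],
  [0, 0, 0, 0, 0, 0, 0.035],
])

```text
clock: 13.68
ee_pos: [480.9, -183.3, -25.0]
orientation: [-0.001, 0.113, 0.994, -0.001]
ft_force: [0.3, 0.2, 0.0]
width: 43.5
```

Request:
send_rows([
  [0, 0, 0, 0, 0, 0.0005, 0.035],
  [0, 0, 0, 0, 0, 0, 0.035],
  [0, 0, 0, 0, 0, 0, 0.035],
])

```text
clock: 13.93
ee_pos: [481.0, -183.3, -25.1]
orientation: [-0.001, 0.113, 0.994, -0.001]
ft_force: [-1.2, 0.4, 5.0]
width: 43.8
```

Contact at 5 N. I open.

Request:
send_rows([
  [0, 0, 0, 0, 0, 0, 0.05],
  [0, 0, 0, 0, 0, 0, 0.06],
  [0, 0, 0, 0, 0, 0, 0.07],
  [0, 0, 0, 0, 0, 0, 0.08],
  [0, 0, 0, 0, 0, 0, 0.088],
  [0, 0, 0, 0, 0, 0, 0.088],
  [0, 0, 0, 0, 0, 0, 0.088],
  [0, 0, 0, 0, 0, 0, 0.088],
])

```text
clock: 14.6
ee_pos: [480.8, -183.2, -25.7]
orientation: [-0.001, 0.113, 0.994, -0.001]
ft_force: [-0.7, -0.5, 0.3]
width: 88.3
```

Request:
send_rows([
  [0, 0, 0, 0, 0, -0.01, 0.088],
  [0, 0, 0, 0, 0, -0.02, 0.088],
  [0, 0, 0, 0, 0, -0.03, 0.088],
  [0, 0, 0, 0, 0, -0.03, 0.088],
  [0, 0, 0, 0, 0, -0.03, 0.088],
  [0, 0, 0, 0, 0, 0, 0.088],
  [0, 0, 0, 0, 0, 0, 0.088],
])

```text
clock: 15.18
ee_pos: [483.2, -184.0, 97.6]
orientation: [0.002, 0.113, 0.994, -0.002]
ft_force: [-0.6, -0.3, -0.1]
width: 88.0
```

```bash
cat > fb.py <<'E'
import sys
from plan import *
from fit import masks
n=sys.argv[1]
m=arm.camera_model('wrist');p,d=arm.get_image('wrist');np.savez(n+'.npz',p=p,d=d,**m);cv2.imwrite(f'pics/{n}.png',p[...,::-1])
W=wcloud(d,m)
for k in sys.argv[2:]:
    mk=masks(p)[k]&(np.hypot(W[...,0]-486,W[...,1]+184)<60)&(W[...,2]>0)&(W[...,2]<70)
    S=W[mk];z=np.median(S[:,2]);S=S[abs(S[:,2]-z)<3];print(k,'z',z.round(1),cv2.minAreaRect(S[:,:2].astype(np.float32)),np.linalg.svd(S-S.mean(0),full_matrices=False)[2][2].round(3))
err(np.zeros(3),Rdown(77))
E
python3 fb.py w11 blue
```

```text
blue z 29.6 ((485.4234313964844, -184.39486694335938), (43.25339889526367, 89.5335464477539), 77.43025207519531) [ 0. -0. -1.]
pos err tool mm [510.48  70.74  94.94] rot [-0.0018  0.0009  0.0006] pos [ 481.5 -183.3   95.5] F [ 0.  -0.9  0.6] w 88.0 t 15.2333 j [-0.41  0.06  2.05 -0.    1.03 -1.75]
```

View pics/w11.png

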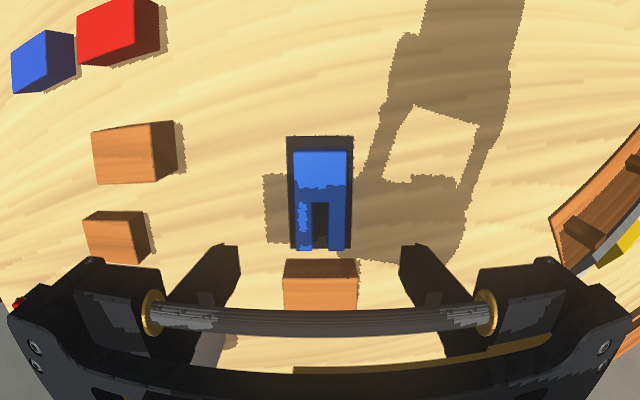

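Blue lies flat at (485.4, −184.4), top z 29.6, yaw −12.6°, centred on the pad (picture (320,200)). Now red, with a check of the jar clearance first.

```bash
python3 - <<'E'
from plan import *
Z=np.load('w1.npz');W=wcloud(Z['d'],Z);p=Z['p'].astype(int)
g=(p[...,1]>p[...,0]+50)&(p[...,1]>p[...,2]+50);g[:100]=0;g[250:]=0;g[:,:450]=0;S=W[g];print('jar cap',np.median(S,0))
c=np.median(S,0);T=slope(435.5,94.4,BN-31)
print('jar cap in tool frame at red grasp',((c-T)@Rg).round(0))
h=slope(435.5,94.4,BN+80);p0,R0,s=cur()
print(h);plan(h,Rg,24)
E
```

```text
jar cap [413.82132177 473.8087081   59.54779941]
jar cap in tool frame at red grasp [ 35. 165. -12.]
[564.25308458 360.88562429 112.74037752]
angle/row deg 2.261945001269404 mm/row 22.946087756368
[0.009, 0.028, -0.026, 0.0017, 0.0229, -0.0008]
[0.009, 0.028, -0.026, 0.0012, 0.0229, -0.0009]
[0.009, 0.028, -0.026, 0.0006, 0.0229, -0.0011]
[0.009, 0.028, -0.026, 0.0, 0.0229, -0.0013]
[0.009, 0.028, -0.026, -0.0005, 0.0229, -0.0016]
[0.009, 0.028, -0.026, -0.0011, 0.0228, -0.0018]
[0.009, 0.028, -0.026, -0.0016, 0.0228, -0.002]
[0.009, 0.028, -0.026, -0.0022, 0.0227, -0.0023]
[0.009, 0.028, -0.026, -0.0027, 0.0226, -0.0026]
[0.009, 0.028, -0.026, -0.0032, 0.0225, -0.0029]
[0.009, 0.028, -0.026, -0.0037, 0.0224, -0.0032]
[0.009, 0.028, -0.026, -0.0042, 0.0223, -0.0035]
[0.009, 0.028, -0.026, -0.0047, 0.0221, -0.0039]
[0.009, 0.028, -0.026, -0.0051, 0.022, -0.0042]
[0.009, 0.028, -0.026, -0.0056, 0.0218, -0.0046]
[0.009, 0.028, -0.026, -0.006, 0.0216, -0.0049]
[0.009, 0.028, -0.026, -0.0064, 0.0214, -0.0053]
[0.009, 0.028, -0.026, -0.0068, 0.0212, -0.0057]
[0.009, 0.028, -0.026, -0.0072, 0.0209, -0.0061]
[0.009, 0.028, -0.026, -0.0076, 0.0207, -0.0065]
[0.009, 0.028, -0.026, -0.0079, 0.0204, -0.0069]
[0.009, 0.028, -0.026, -0.0083, 0.0201, -0.0073]
[0.009, 0.028, -0.026, -0.0086, 0.0198, -0.0077]
[0.009, 0.028, -0.026, -0.0089, 0.0195, -0.0082]
```

Request:
send_rows([
  [0.009, 0.028, -0.026, 0.002, 0.023, -0.001, 0.088],
  [0.009, 0.028, -0.026, 0.001, 0.023, -0.001, 0.088],
  [0.009, 0.028, -0.026, 0.001, 0.023, -0.001, 0.088],
  [0.009, 0.028, -0.026, 0, 0.023, -0.001, 0.088],
  [0.009, 0.028, -0.026, -0.001, 0.023, -0.002, 0.088],
  [0.009, 0.028, -0.026, -0.001, 0.023, -0.002, 0.088],
  [0.009, 0.028, -0.026, -0.002, 0.023, -0.002, 0.088],
  [0.009, 0.028, -0.026, -0.002, 0.023, -0.002, 0.088],
])

```text
clock: 15.9
ee_pos: [507.3, 0.6, 98.7]
orientation: [-0.118, 0.008, 0.993, -0.024]
ft_force: [-0.2, -0.1, 0.4]
width: 88.1
```

Request:
send_rows([
  [0.009, 0.028, -0.026, -0.003, 0.023, -0.003, 0.088],
  [0.009, 0.028, -0.026, -0.003, 0.022, -0.003, 0.088],
  [0.009, 0.028, -0.026, -0.004, 0.022, -0.003, 0.088],
  [0.009, 0.028, -0.026, -0.004, 0.022, -0.004, 0.088],
  [0.009, 0.028, -0.026, -0.005, 0.022, -0.004, 0.088],
  [0.009, 0.028, -0.026, -0.005, 0.022, -0.004, 0.088],
  [0.009, 0.028, -0.026, -0.006, 0.022, -0.005, 0.088],
  [0.009, 0.028, -0.026, -0.006, 0.022, -0.005, 0.088],
])

```text
clock: 16.57
ee_pos: [536.6, 181.2, 106.0]
orientation: [-0.23, -0.096, 0.967, -0.047]
ft_force: [-0.1, 0.2, 0.3]
width: 87.9
```

Request:
send_rows([
  [0.009, 0.028, -0.026, -0.006, 0.021, -0.005, 0.088],
  [0.009, 0.028, -0.026, -0.007, 0.021, -0.006, 0.088],
  [0.009, 0.028, -0.026, -0.007, 0.021, -0.006, 0.088],
  [0.009, 0.028, -0.026, -0.008, 0.021, -0.006, 0.088],
  [0.009, 0.028, -0.026, -0.008, 0.02, -0.007, 0.088],
  [0.009, 0.028, -0.026, -0.008, 0.02, -0.007, 0.088],
  [0.009, 0.028, -0.026, -0.009, 0.02, -0.008, 0.088],
  [0.009, 0.028, -0.026, -0.009, 0.02, -0.008, 0.088],
])

```text
clock: 17.23
ee_pos: [565.1, 362.0, 112.1]
orientation: [-0.337, -0.198, 0.918, -0.068]
ft_force: [0.4, 0.4, -0.0]
width: 88.0
```

Request:
send_rows([
  [0, 0, 0, 0, 0, 0, 0.088],
  [0, 0, 0, 0, 0, 0, 0.088],
  [0, 0, 0, 0, 0, 0, 0.088],
])

```text
clock: 17.48
ee_pos: [565.2, 360.8, 112.5]
orientation: [-0.336, -0.198, 0.918, -0.068]
ft_force: [0.6, -0.5, -0.2]
width: 88.3
```

```bash
python3 - <<'E'
from plan import *
from fit import masks
h=slope(435.5,94.4,BN+80)
err(h,Rg)
m=arm.camera_model('wrist');p,d=arm.get_image('wrist');np.savez('w12.npz',p=p,d=d,**m);cv2.imwrite('pics/w12.png',p[...,::-1])
err(h,Rg);plan(slope(435.5,94.4,BN+5),Rg,6)
q=wcloud(d,m)@np.stack([D,Y,N],1)
for k in('red','yel'):
    Q=q[masks(p)[k]];e=np.array([439.5,94.4,442.5]) if k=='red' else np.array([439.4,-109.8,450.4])
    Q=Q[np.linalg.norm(Q-e,axis=1)<60];t=np.median(Q[:,2]);Q=Q[abs(Q[:,2]-t)<3];print(k,t-BN,cv2.minAreaRect(Q[:,:2].astype(np.float32)))
E
```

```text
pos err tool mm [0.84 0.45 0.39] rot [ 0.0102 -0.0011 -0.    ] pos [565.2 360.8 112.5] F [ 0.6 -0.5 -0.2] w 88.3 t 17.4833 j [ 0.5   0.83  1.09  0.06  1.91 -1.5 ]
pos err tool mm [0.36 0.9  1.27] rot [ 0.0108  0.0002 -0.0005] pos [565.6 360.5 113.5] F [ 0.3 -0.   0.1] w 88.0 t 17.5333 j [ 0.5   0.83  1.09  0.06  1.91 -1.5 ]
angle/row deg 0.10358213023792949 mm/row 12.71062694640077
[0.002, 0.0, -0.0, 0.0001, 0.0, 0.0127]
[0.002, 0.0, -0.0, 0.0001, 0.0, 0.0127]
[0.002, 0.0, -0.0, 0.0001, 0.0001, 0.0127]
[0.002, 0.0, -0.0, 0.0001, 0.0001, 0.0127]
[0.002, 0.0, -0.0, 0.0001, 0.0001, 0.0127]
[0.002, 0.0, -0.0, 0.0001, 0.0001, 0.0127]
red 9.88605191722263 ((439.3125305175781, 95.05355072021484), (89.620361328125, 43.096397399902344), 0.054858770221471786)
yel 17.437114815724442 ((439.6246337890625, -109.63334655761719), (89.77169799804688, 45.52003860473633), 0.11417948454618454)
```

View pics/w12.png

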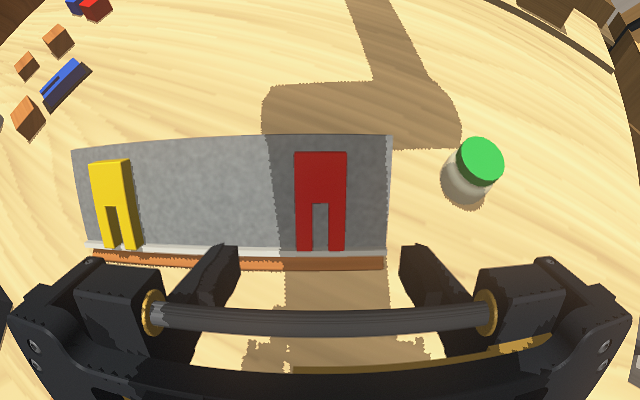

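Red (320,200) is centred between the fingers, and yellow (115,205) is unmoved. I descend.

Request:
send_rows([
  [0.003, 0, 0, 0, 0, 0.015, 0.088],
  [0.003, 0, 0, 0, 0, 0.018, 0.088],
  [0.002, 0, 0, 0, 0, 0.018, 0.088],
  [0.002, 0, 0, 0, 0, 0.018, 0.088],
  [0, 0, 0, 0, 0, 0.015, 0.088],
  [0, 0, 0, 0, 0, 0.012, 0.088],
  [0, 0, 0, 0, 0, 0, 0.088],
  [0, 0, 0, 0, 0, 0, 0.088],
])

```text
clock: 18.2
ee_pos: [509.6, 335.3, 41.3]
orientation: [-0.334, -0.199, 0.919, -0.072]
ft_force: [0.0, -0.1, 0.9]
width: 88.1
```

```bash
python3 - <<'E'
from plan import *
h=slope(435.5,94.7,BN-31)
err(h,Rg)
m=arm.camera_model('wrist');p,d=arm.get_image('wrist');np.savez('w13.npz',p=p,d=d,**m);cv2.imwrite('pics/w13.png',p[...,::-1])
err(h,Rg)
W=wcloud(d,m);q=W@np.stack([D,Y,N],1)-np.array([435.5,94.7,BN])
for row in (243,246,249): print(row,[(u,*q[row,u].round(0).astype(int).tolist()) for u in (*range(225,245,5),*range(395,415,5))])
E
```

```text
pos err tool mm [-0.29  0.93 17.47] rot [ 0.0017  0.0015 -0.0007] pos [509.6 335.3  41.3] F [ 0.  -0.1  0.9] w 88.1 t 18.2 j [ 0.51  0.78  1.32  0.05  1.74 -1.5 ]
pos err tool mm [ 0.22  0.69 18.55] rot [ 0.0017  0.0033 -0.0004] pos [510.5 335.9  41.8] F [-0.9  0.1 -0.4] w 88.0 t 18.25 j [ 0.51  0.78  1.32  0.05  1.74 -1.5 ]
243 [(225, 1, -60, -1), (230, 0, -56, 0), (235, 0, -53, 0), (240, 0, -50, 0), (395, 0, 45, 0), (400, 0, 48, 0), (405, 0, 51, 0), (410, 0, 54, 1)]
246 [(225, -10, -52, 24), (230, -9, -49, 23), (235, -9, -47, 21), (240, 2, -50, -1), (395, 2, 45, 0), (400, 3, 48, -1), (405, -9, 44, 23), (410, -9, 47, 23)]
249 [(225, -9, -51, 25), (230, -9, -48, 26), (235, -9, -46, 25), (240, 4, -50, 0), (395, 4, 45, 0), (400, 4, 48, 0), (405, -8, 44, 25), (410, -9, 46, 26)]
```

View pics/w13.png

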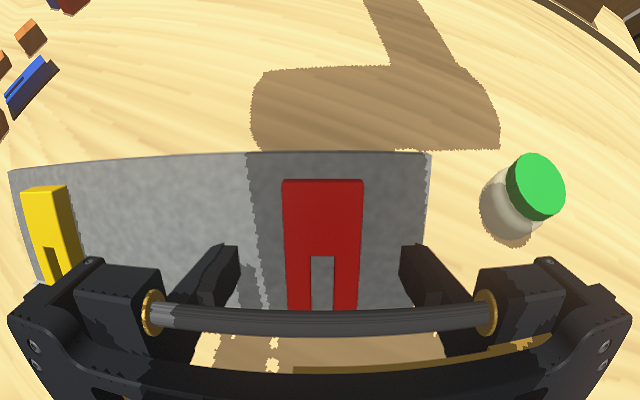

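Request:
send_rows([
  [0.001, 0.001, 0, 0, 0.001, 0.005, 0.088],
  [0.001, 0.001, 0, 0, 0, 0.005, 0.088],
  [0, 0, 0, 0, 0, 0.004, 0.088],
  [0, 0, 0, 0, 0, 0.003, 0.088],
  [0, 0, 0, 0, 0, 0.001, 0.088],
  [0, 0, 0, 0, 0, 0, 0.088],
  [0, 0, 0, 0, 0, 0, 0.088],
])

```text
clock: 18.83
ee_pos: [499.0, 332.8, 26.9]
orientation: [-0.334, -0.2, 0.918, -0.073]
ft_force: [-0.1, 0.5, 0.5]
width: 87.7
```

```bash
python3 - <<'E'
from plan import *
h=slope(435.5,94.7,BN-31)
for i in range(3):
    err(h,Rg);arm.get_image('top')
E
```

```text
pos err tool mm [ 0.77 -1.24 -0.43] rot [-0.0012  0.0003  0.0007] pos [499.  332.8  26.9] F [-0.1  0.5  0.5] w 87.7 t 18.8333 j [ 0.51  0.78  1.35  0.05  1.71 -1.5 ]
pos err tool mm [ 0.83 -1.2  -0.24] rot [-0.0011  0.0006  0.0006] pos [499.1 332.9  27. ] F [-0.5 -0.8 -0. ] w 88.0 t 18.8833 j [ 0.51  0.78  1.35  0.05  1.71 -1.5 ]
pos err tool mm [ 0.83 -1.2  -0.14] rot [-0.0011  0.0008  0.0006] pos [499.2 332.9  27.1] F [-0.   0.3 -0.5] w 87.9 t 18.9333 j [ 0.51  0.78  1.35  0.05  1.71 -1.5 ]
```

Height is as wanted. A 1 mm sideways correction, then close.

Request:
send_rows([
  [0, 0, 0, 0.001, -0.001, 0, 0.088],
  [0, 0, 0, 0, 0, 0, 0.07],
  [0, 0, 0, 0, 0, 0, 0.055],
  [0, 0, 0, 0, 0, 0, 0.035],
  [0, 0, 0, 0, 0, 0, 0.035],
  [0, 0, 0, 0, 0, 0, 0.035],
  [0, 0, 0, 0, 0, 0, 0.035],
  [0, 0, 0, 0, 0, 0, 0.035],
], newtons=25)

```text
clock: 19.65
ee_pos: [498.7, 331.6, 27.6]
orientation: [-0.334, -0.2, 0.918, -0.073]
ft_force: [0.0, 0.5, 1.1]
width: 43.6
```

Request:
send_rows([
  [0, 0, 0, 0, 0, 0, 0.035],
  [0, 0, 0, 0, 0, 0, 0.035],
  [0, 0, 0, 0, 0, 0, 0.035],
  [0, 0, 0, 0, 0, 0, 0.035],
  [0, 0, 0, 0, 0, 0, 0.035],
])

```text
clock: 20.07
ee_pos: [498.8, 331.6, 27.6]
orientation: [-0.334, -0.2, 0.918, -0.073]
ft_force: [-0.1, 0.6, -1.4]
width: 43.2
```

```bash
python3 - <<'E'
from plan import *
err(slope(435.5,94.7,BN-31),Rg)
E
```

```text
pos err tool mm [-0.26 -0.18 -0.32] rot [-0.001   0.0005  0.0006] pos [498.8 331.6  27.6] F [-0.1  0.6 -1.4] w 43.2 t 20.0667 j [ 0.51  0.78  1.36  0.05  1.71 -1.5 ]
```

Request:
send_rows([
  [0, 0, 0, 0, 0, -0.004, 0.035],
  [0, 0, 0, 0, 0, -0.008, 0.035],
  [0, 0, 0, 0, 0, -0.01, 0.035],
  [0, 0, 0, 0, 0, -0.01, 0.035],
  [0, 0, 0, 0, 0, -0.01, 0.035],
  [0, 0, 0, 0, 0, 0, 0.035],
  [0, 0, 0, 0, 0, 0, 0.035],
])

```text
clock: 20.65
ee_pos: [524.5, 343.4, 60.7]
orientation: [-0.333, -0.2, 0.919, -0.073]
ft_force: [0.2, 0.6, -0.9]
width: 44.0
```

```bash
python3 - <<'E'
from plan import *
from fit import masks
err(slope(435.5,94.7,BN-31),Rg)
m=arm.camera_model('wrist');p,d=arm.get_image('wrist');np.savez('w14.npz',p=p,d=d,**m);cv2.imwrite('pics/w14.png',p[...,::-1])
err(slope(435.5,94.7,BN-31),Rg)
c,Rc,s=cur();P=(wcloud(d,m)-c)@Rc
S=P[masks(p)['red']&(np.linalg.norm(P,axis=-1)<90)];t=np.median(S[:,2]);S=S[abs(S[:,2]-t)<3];print('red top tool z',t,cv2.minAreaRect(S[:,:2].astype(np.float32)),np.linalg.svd(S-S.mean(0))[2][2].round(3))
E
```

```text
pos err tool mm [ 0.3  -0.21 43.24] rot [-0.0008  0.0031  0.0006] pos [524.5 343.4  60.7] F [ 0.2  0.6 -0.9] w 44.0 t 20.65 j [ 0.51  0.79  1.26  0.05  1.78 -1.5 ]
pos err tool mm [ 0.   -0.15 42.2 ] rot [-0.001   0.0015  0.0005] pos [523.8 343.   60.1] F [ 0.5 -0.1 -1.3] w 43.4 t 20.7 j [ 0.51  0.79  1.26  0.05  1.78 -1.5 ]
red top tool z -42.252330934678696 ((5.902656555175781, -0.5954818725585938), (70.02989196777344, 43.83890914916992), 0.31318554282188416) [ 0.004 -0.001 -1.   ]
```

View pics/w14.png

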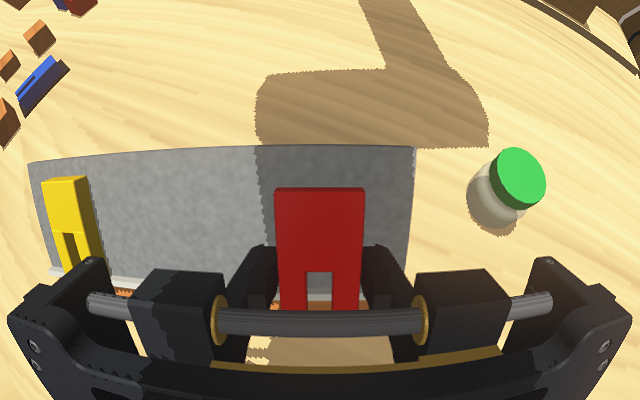

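Red is held (picture (320,245), width 43.4 mm). I lift and transit.

```bash
sed -i 's/^PC=.*/PC=np.array([485.8,-184.4]);PY=-12.8/' plan.py; python3 - <<'E'
from plan import *
p,Rc,s=cur();lift=p+70*N
t,Rt=padtcp(100,-4.2,-31.5);print(t);plan(t,Rt,28,(lift,Rc))
E
```

```text
[ 481.70437271 -183.46949631   68.5       ]
angle/row deg 1.9335259101071134 mm/row 19.758550267568307
[-0.008, -0.024, 0.022, 0.0072, -0.0165, 0.0082]
[-0.008, -0.024, 0.022, 0.0071, -0.0167, 0.0079]
[-0.008, -0.024, 0.022, 0.0069, -0.0169, 0.0076]
[-0.008, -0.024, 0.022, 0.0067, -0.0171, 0.0073]
[-0.008, -0.024, 0.022, 0.0064, -0.0173, 0.007]
[-0.008, -0.024, 0.022, 0.0062, -0.0175, 0.0067]
[-0.008, -0.024, 0.022, 0.006, -0.0177, 0.0064]
[-0.008, -0.024, 0.022, 0.0057, -0.0179, 0.0061]
[-0.008, -0.024, 0.022, 0.0055, -0.0181, 0.0058]
[-0.008, -0.024, 0.022, 0.0052, -0.0182, 0.0055]
[-0.008, -0.024, 0.022, 0.0049, -0.0184, 0.0053]
[-0.008, -0.024, 0.022, 0.0046, -0.0185, 0.005]
[-0.008, -0.024, 0.022, 0.0043, -0.0187, 0.0047]
[-0.008, -0.024, 0.022, 0.004, -0.0188, 0.0045]
[-0.008, -0.024, 0.022, 0.0037, -0.0189, 0.0042]
[-0.008, -0.024, 0.022, 0.0034, -0.019, 0.004]
[-0.008, -0.024, 0.022, 0.0031, -0.0192, 0.0038]
[-0.008, -0.024, 0.022, 0.0027, -0.0192, 0.0035]
[-0.008, -0.024, 0.022, 0.0024, -0.0193, 0.0033]
[-0.008, -0.024, 0.022, 0.002, -0.0194, 0.0031]
[-0.008, -0.024, 0.022, 0.0017, -0.0195, 0.0029]
[-0.008, -0.024, 0.022, 0.0013, -0.0195, 0.0027]
[-0.008, -0.024, 0.022, 0.0009, -0.0196, 0.0025]
[-0.008, -0.024, 0.022, 0.0005, -0.0196, 0.0024]
[-0.008, -0.024, 0.022, 0.0002, -0.0196, 0.0022]
[-0.008, -0.024, 0.022, -0.0002, -0.0197, 0.002]
[-0.008, -0.024, 0.022, -0.0006, -0.0197, 0.0019]
[-0.008, -0.024, 0.022, -0.001, -0.0197, 0.0017]
```

Request:
send_rows([
  [0, 0, 0, 0, 0, -0.01, 0.035],
  [0, 0, 0, 0, 0, -0.015, 0.035],
  [0, 0, 0, 0, 0, -0.015, 0.035],
  [0, 0, 0, 0, 0, -0.015, 0.035],
  [0, 0, 0, 0, 0, -0.015, 0.035],
  [0, 0, 0, 0, 0, -0.015, 0.035],
  [0, 0, 0, 0, 0, -0.01, 0.035],
  [0, 0, 0, 0, 0, -0.005, 0.035],
])

```text
clock: 21.37
ee_pos: [582.7, 370.0, 137.7]
orientation: [-0.333, -0.2, 0.919, -0.073]
ft_force: [0.5, -0.7, 0.0]
width: 43.8
```

Request:
send_rows([
  [-0.008, -0.024, 0.022, 0.007, -0.016, 0.008, 0.035],
  [-0.008, -0.024, 0.022, 0.007, -0.017, 0.008, 0.035],
  [-0.008, -0.024, 0.022, 0.007, -0.017, 0.008, 0.035],
  [-0.008, -0.024, 0.022, 0.007, -0.017, 0.007, 0.035],
  [-0.008, -0.024, 0.022, 0.006, -0.017, 0.007, 0.035],
  [-0.008, -0.024, 0.022, 0.006, -0.018, 0.007, 0.035],
  [-0.008, -0.024, 0.022, 0.006, -0.018, 0.006, 0.035],
  [-0.008, -0.024, 0.022, 0.006, -0.018, 0.006, 0.035],
])

```text
clock: 22.03
ee_pos: [557.6, 212.3, 123.0]
orientation: [-0.243, -0.113, 0.962, -0.053]
ft_force: [-0.7, -0.1, -0.8]
width: 43.6
```

Request:
send_rows([
  [-0.008, -0.024, 0.022, 0.005, -0.018, 0.006, 0.035],
  [-0.008, -0.024, 0.022, 0.005, -0.018, 0.006, 0.035],
  [-0.008, -0.024, 0.022, 0.005, -0.018, 0.005, 0.035],
  [-0.008, -0.024, 0.022, 0.005, -0.019, 0.005, 0.035],
  [-0.008, -0.024, 0.022, 0.004, -0.019, 0.005, 0.035],
  [-0.008, -0.024, 0.022, 0.004, -0.019, 0.005, 0.035],
  [-0.008, -0.024, 0.022, 0.004, -0.019, 0.004, 0.035],
  [-0.008, -0.024, 0.022, 0.003, -0.019, 0.004, 0.035],
])

```text
clock: 22.7
ee_pos: [534.6, 56.4, 109.1]
orientation: [-0.148, -0.025, 0.988, -0.032]
ft_force: [0.0, -0.2, -1.3]
width: 43.6
```

Request:
send_rows([
  [-0.008, -0.024, 0.022, 0.003, -0.019, 0.004, 0.035],
  [-0.008, -0.024, 0.022, 0.003, -0.019, 0.004, 0.035],
  [-0.008, -0.024, 0.022, 0.002, -0.019, 0.003, 0.035],
  [-0.008, -0.024, 0.022, 0.002, -0.019, 0.003, 0.035],
  [-0.008, -0.024, 0.022, 0.002, -0.02, 0.003, 0.035],
  [-0.008, -0.024, 0.022, 0.001, -0.02, 0.003, 0.035],
  [-0.008, -0.024, 0.022, 0.001, -0.02, 0.002, 0.035],
  [-0.008, -0.024, 0.022, 0, -0.02, 0.002, 0.035],
])

```text
clock: 23.37
ee_pos: [512.2, -100.0, 96.4]
orientation: [-0.05, 0.063, 0.997, -0.011]
ft_force: [0.8, -0.7, -0.3]
width: 43.7
```

```bash
python3 - <<'E'
from plan import *
t,Rt=padtcp(80,-4.2,-31.5);err(t,Rt);plan(t,Rt,8)
E
```

```text
pos err tool mm [ 14.75 -85.24  52.02] rot [-0.0328 -0.0967  0.0964] pos [ 512.2 -100.    96.4] F [ 0.8 -0.7 -0.3] w 43.7 t 23.3667 j [-0.21  0.14  1.97 -0.04  1.13 -1.64]
angle/row deg 1.0056029488371454 mm/row 12.618027377985701
[-0.004, -0.012, 0.012, 0.0018, -0.0107, 0.0065]
[-0.004, -0.012, 0.012, 0.0018, -0.0107, 0.0064]
[-0.004, -0.012, 0.012, 0.0017, -0.0108, 0.0064]
[-0.004, -0.012, 0.012, 0.0017, -0.0108, 0.0063]
[-0.004, -0.012, 0.012, 0.0016, -0.0108, 0.0062]
[-0.004, -0.012, 0.012, 0.0016, -0.0109, 0.0062]
[-0.004, -0.012, 0.012, 0.0015, -0.0109, 0.0061]
[-0.004, -0.012, 0.012, 0.0015, -0.011, 0.0061]
```

Request:
send_rows([
  [-0.004, -0.012, 0.012, 0.002, -0.011, 0.006, 0.035],
  [-0.004, -0.012, 0.012, 0.002, -0.011, 0.006, 0.035],
  [-0.004, -0.012, 0.012, 0.002, -0.011, 0.006, 0.035],
  [-0.004, -0.012, 0.012, 0.002, -0.011, 0.006, 0.035],
  [-0.004, -0.012, 0.012, 0.002, -0.011, 0.006, 0.035],
  [-0.004, -0.012, 0.012, 0.002, -0.011, 0.006, 0.035],
  [-0.004, -0.012, 0.012, 0.001, -0.011, 0.006, 0.035],
  [-0.004, -0.012, 0.012, 0.001, -0.011, 0.006, 0.035],
])

```text
clock: 24.03
ee_pos: [481.3, -184.4, 50.1]
orientation: [-0.0, 0.111, 0.994, -0.0]
ft_force: [0.6, -0.7, -0.2]
width: 43.7
```

Request:
send_rows([
  [0, 0, 0, 0, 0, 0, 0.035],
  [0, 0, 0, 0, 0, 0, 0.035],
  [0, 0, 0, 0, 0, 0, 0.035],
])

```text
clock: 24.28
ee_pos: [482.1, -183.8, 51.0]
orientation: [-0.0, 0.111, 0.994, -0.0]
ft_force: [0.8, -0.1, 0.1]
width: 43.8
```

```bash
python3 - <<'E'
from plan import *
from fit import masks
t,Rt=padtcp(80,-4.2,-31.5);err(t,Rt)
m=arm.camera_model('wrist');p,d=arm.get_image('wrist');np.savez('w15.npz',p=p,d=d,**m);cv2.imwrite('pics/w15.png',p[...,::-1]);err(t,Rt)
c,Rc,s=cur();W=wcloud(d,m);P=(W-c)@Rc
mk=masks(p)['red']&(np.linalg.norm(P,axis=-1)<90)
S=P[mk];z=np.median(S[:,2]);S=S[abs(S[:,2]-z)<3];print('red top tool z',z,cv2.minAreaRect(S[:,:2].astype(np.float32)),np.linalg.svd(S-S.mean(0))[2][2].round(3),np.median(W[mk][:,2]))
E
```

```text
pos err tool mm [0.46 0.25 2.54] rot [-0.0008 -0.0009  0.0015] pos [ 482.1 -183.8   51. ] F [ 0.8 -0.1  0.1] w 43.8 t 24.2833 j [-0.41  0.12  2.09 -0.    0.94 -1.76]
pos err tool mm [0.79 0.12 2.79] rot [-0.0009 -0.0004  0.0019] pos [ 482.5 -183.8   51.3] F [ 0.2 -0.6 -1.1] w 43.5 t 24.3333 j [-0.41  0.11  2.08 -0.    0.94 -1.76]
red top tool z -40.704261017920565 ((6.115894317626953, -0.4339103698730469), (43.91454315185547, 69.45745849609375), 89.70897674560547) [ 0.    -0.001 -1.   ] 91.99652684874786
```

View pics/w15.png

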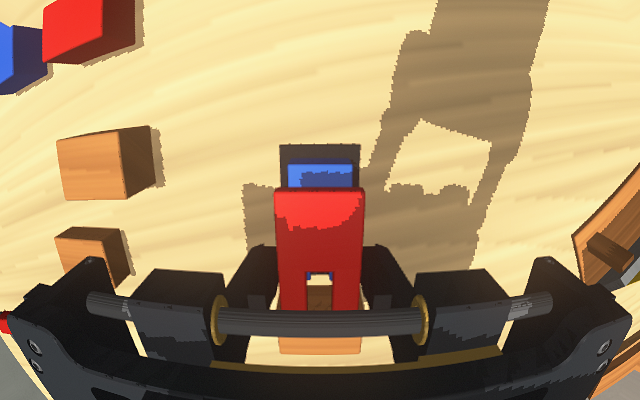

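Red (320,250) is lined up over blue (320,175) and level, with its underside at z≈82. I descend 45 mm, then go slowly.

Request:
send_rows([
  [0, 0, 0, 0, 0, 0.01, 0.035],
  [0, 0, 0, 0.001, 0, 0.012, 0.035],
  [0, 0, 0, 0, 0, 0.01, 0.035],
  [0, 0, 0, 0, 0, 0.008, 0.035],
  [0, 0, 0, 0, 0, 0.004, 0.035],
  [0, 0, 0, 0, 0, 0, 0.035],
  [0, 0, 0, 0, 0, 0, 0.035],
  [0, 0, 0, 0, 0, 0, 0.035],
])

```text
clock: 25.0
ee_pos: [481.3, -184.1, 7.3]
orientation: [-0.0, 0.111, 0.994, -0.001]
ft_force: [-0.1, 0.4, -0.8]
width: 43.8
```

```bash
cat > red.py <<'E'
import sys
from plan import *
from fit import masks
t,Rt=padtcp(30,-4.2,-31.3);err(t,Rt)
m=arm.camera_model('wrist');p,d=arm.get_image('wrist');np.savez(sys.argv[1]+'.npz',p=p,d=d,**m);cv2.imwrite(f'pics/{sys.argv[1]}.png',p[...,::-1]);err(t,Rt)
c,Rc,s=cur();W=wcloud(d,m);P=(W-c)@Rc
mk=masks(p)['red']&(np.linalg.norm(P,axis=-1)<90)
print('red top world z',np.median(W[mk][:,2]).round(1),'goal 40')
E
python3 red.py w16
```

```text
pos err tool mm [-0.24  0.72  8.59] rot [-0.0012 -0.0002  0.0015] pos [ 481.3 -184.1    7.3] F [-0.1  0.4 -0.8] w 43.8 t 25.0 j [-0.41  0.18  2.11 -0.    0.85 -1.76]
pos err tool mm [-0.01  0.75  8.85] rot [-0.0013  0.0003  0.0015] pos [ 481.5 -184.2    7.5] F [-0.3  0.4 -1.2] w 43.9 t 25.05 j [-0.41  0.18  2.11 -0.    0.85 -1.76]
red top world z 48.2 goal 40
```

View pics/w16.png

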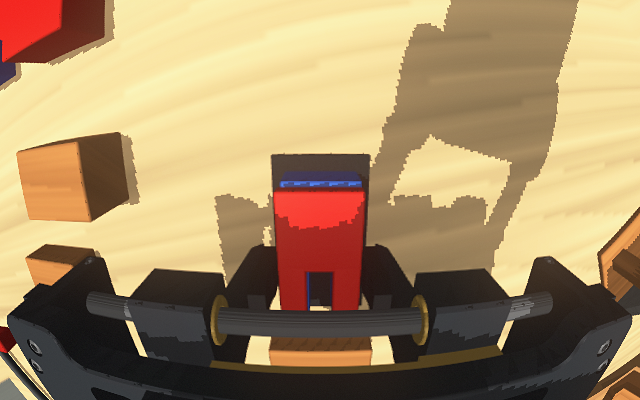

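Request:
send_rows([
  [0, 0, 0, 0, 0.001, 0.002, 0.035],
  [0, 0, 0, 0, 0, 0.002, 0.035],
  [0, 0, 0, 0, 0, 0.001, 0.035],
  [0, 0, 0, 0, 0, 0.001, 0.035],
  [0, 0, 0, 0, 0, 0, 0.035],
  [0, 0, 0, 0, 0, 0, 0.035],
])

```text
clock: 25.55
ee_pos: [481.1, -183.0, 1.0]
orientation: [-0.0, 0.111, 0.994, -0.001]
ft_force: [-0.5, 1.1, -0.2]
width: 43.5
```

```bash
python3 red.py w17
```

```text
pos err tool mm [-0.68 -0.37  2.33] rot [-0.0011 -0.0008  0.0015] pos [ 481.1 -183.     1. ] F [-0.5  1.1 -0.2] w 43.5 t 25.55 j [-0.41  0.18  2.12 -0.    0.84 -1.76]
pos err tool mm [-0.61 -0.37  2.38] rot [-0.0011 -0.0006  0.0015] pos [ 481.2 -183.     1.1] F [-0.6  0.2  0.5] w 43.3 t 25.6 j [-0.41  0.18  2.12 -0.    0.84 -1.76]
red top world z 42.0 goal 40
```

Request:
send_rows([
  [0, 0, 0, 0, 0, 0.001, 0.035],
  [0, 0, 0, 0, 0, 0.0005, 0.035],
  [0, 0, 0, 0, 0, 0, 0.035],
  [0, 0, 0, 0, 0, 0, 0.035],
])

```text
clock: 25.93
ee_pos: [481.1, -183.0, -0.4]
orientation: [-0.0, 0.111, 0.994, -0.001]
ft_force: [-0.2, 0.2, -0.8]
width: 43.7
```

Request:
send_rows([
  [0, 0, 0, 0, 0, 0.0005, 0.035],
  [0, 0, 0, 0, 0, 0, 0.035],
  [0, 0, 0, 0, 0, 0, 0.035],
])

```text
clock: 26.18
ee_pos: [481.2, -183.0, -0.9]
orientation: [-0.0, 0.111, 0.994, -0.001]
ft_force: [0.5, 0.2, 0.4]
width: 43.6
```

```bash
python3 red.py w18
```

```text
pos err tool mm [-0.62 -0.36  0.39] rot [-0.0011 -0.0007  0.0014] pos [ 481.2 -183.    -0.9] F [0.5 0.2 0.4] w 43.6 t 26.1833 j [-0.41  0.19  2.12 -0.    0.84 -1.76]
pos err tool mm [-0.59 -0.37  0.42] rot [-0.0011 -0.0006  0.0015] pos [ 481.2 -183.    -0.9] F [-0.5 -0.3 -0.3] w 43.4 t 26.2333 j [-0.41  0.19  2.12 -0.    0.84 -1.76]
red top world z 40.0 goal 40
```

Request:
send_rows([
  [0, 0, 0, 0, 0, 0.0005, 0.035],
  [0, 0, 0, 0, 0, 0, 0.035],
  [0, 0, 0, 0, 0, 0, 0.035],
])

```text
clock: 26.48
ee_pos: [481.2, -183.0, -1.4]
orientation: [-0.0, 0.111, 0.994, -0.001]
ft_force: [0.3, 0.1, 0.8]
width: 43.1
```

Request:
send_rows([
  [0, 0, 0, 0, 0, 0.0003, 0.035],
  [0, 0, 0, 0, 0, 0, 0.035],
  [0, 0, 0, 0, 0, 0, 0.035],
])

```text
clock: 26.73
ee_pos: [481.2, -183.0, -1.4]
orientation: [-0.0, 0.111, 0.994, -0.001]
ft_force: [-1.4, 1.1, 4.3]
width: 43.5
```

Contact at 4.3 N. I release and retreat.

Request:
send_rows([
  [0, 0, 0, 0, 0, 0, 0.05],
  [0, 0, 0, 0, 0, 0, 0.06],
  [0, 0, 0, 0, 0, 0, 0.07],
  [0, 0, 0, 0, 0, 0, 0.08],
  [0, 0, 0, 0, 0, 0, 0.088],
  [0, 0, 0, 0, 0, 0, 0.088],
  [0, 0, 0, 0, 0, 0, 0.088],
  [0, 0, 0, 0, 0, 0, 0.088],
])

```text
clock: 27.4
ee_pos: [481.2, -183.0, -1.7]
orientation: [-0.0, 0.111, 0.994, -0.001]
ft_force: [0.1, -0.2, -0.3]
width: 87.8
```

Request:
send_rows([
  [0, 0, 0, 0, 0, -0.01, 0.088],
  [0, 0, 0, 0, 0, -0.02, 0.088],
  [0, 0, 0, 0, 0, -0.03, 0.088],
  [0, 0, 0, 0, 0, -0.03, 0.088],
  [0, 0, 0, 0, 0, -0.03, 0.088],
  [0, 0, 0, 0, 0, -0.01, 0.088],
  [0, 0, 0, 0, 0, 0, 0.088],
  [0, 0, 0, 0, 0, 0, 0.088],
])

```text
clock: 28.07
ee_pos: [481.5, -182.9, 128.7]
orientation: [0.0, 0.111, 0.994, -0.001]
ft_force: [-0.6, 0.3, -0.3]
width: 87.8
```

```bash
python3 fb.py w19 red blue; python3 - <<'E'
from plan import *
Z=np.load('w19.npz');W=wcloud(Z['d'],Z)
f=np.array([485.8,-184.4])+92*np.array([np.cos(np.radians(-13)),np.sin(np.radians(-13))])
k=(np.hypot(W[...,0]-f[0],W[...,1]-f[1])<20)&(W[...,2]>20)&(W[...,2]<60);print('foot top z',np.median(W[k][:,2]) if k.any() else None)
p,d=arm.get_image('scene');cv2.imwrite('pics/s19.png',p[...,::-1])
E
```

```text
red z 39.6 ((485.4031066894531, -183.95199584960938), (44.076107025146484, 88.97042846679688), 77.64332580566406) [-0.001 -0.     1.   ]
foot top z 39.62467652105374
  return _methods._mean(a, axis=axis, dtype=dtype,
  ret = ret.dtype.type(ret / rcount)
fb.py:9: RuntimeWarning: Mean of empty slice.
  S=W[mk];z=np.median(S[:,2]);S=S[abs(S[:,2]-z)<3];print(k,'z',z.round(1),cv2.minAreaRect(S[:,:2].astype(np.float32)),np.linalg.svd(S-S.mean(0),full_matrices=False)[2][2].round(3))
  ret = um.true_divide(
Traceback (most recent call last):
  File "fb.py", line 9, in <module>
    S=W[mk];z=np.median(S[:,2]);S=S[abs(S[:,2]-z)<3];print(k,'z',z.round(1),cv2.minAreaRect(S[:,:2].astype(np.float32)),np.linalg.svd(S-S.mean(0),full_matrices=False)[2][2].round(3))
                                                                                                                        ~~~~~~~~~~~~~~~~~~~~~~~~~~~~~~~~~~~~~~~~~~~~~~~~~^^^
IndexError: index 2 is out of bounds for axis 0 with size 0
```

View pics/w19.png

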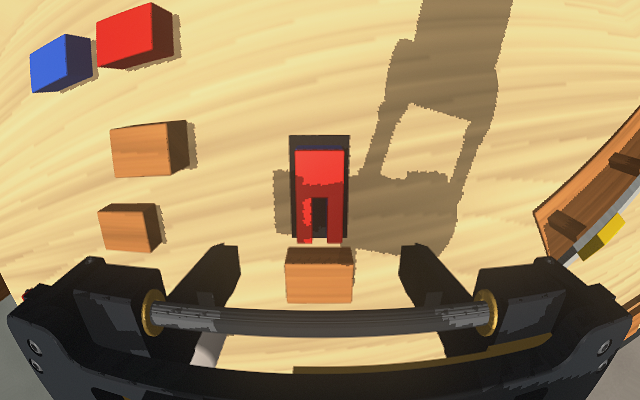

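View pics/s19.png

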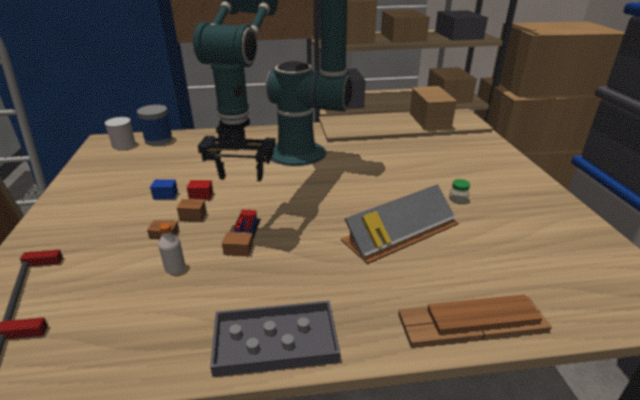

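Red lies on blue on the pad (wrist picture (320,195)), with its top at 39.6 mm and the foot at 39.6 mm. Yellow is still in the rack, and the bottle and jar are where they were. The arm is clear, so I hand the job in.

```bash
python3 -c "
from rig import arm
print(arm.close_job())"
```

```text
the job is handed in; nothing more can be done
None
```

The foot beside the pad measured 39.8 mm, so it is the 40 mm foot. I stacked blue (26 mm) and then red (10 mm) on the 4 mm pad and handed the job in at about 28 s.

**Last checks**
- **Height:** red's top is at 39.6 mm and the foot's top is at 39.6 mm.
- **Position:** red is centred at (485.4, −184.0) mm with a yaw of about −12.4°. The pad is at about (486, −184.4) mm and −13°.
- **Flatness:** the stack is level to about 0.1°.
- **Contact:** each packer was set down with about 4–5 N at the wrist.
- **Blue:** it measured well centred and flat after its own placing. In the last wrist picture red covers it, so it could not be measured again.
- **Everything else:** yellow was unmoved when measured before red was picked up, and it looks in place in the last picture. The bottle and jar also look unmoved in that picture.

**What disagreed**
- **Fingertip offset:** the visible fingertips ended about 34.5 mm short of the reported TCP. My first close was therefore on air, above blue, and moved nothing. I measured the offset in the wrist images and used it for both grasps.
- **Pad centre:** two camera estimates of it differed by about 2 mm, so I used a value between them.

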